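# Pin the lever of a ratchet glue press and close it four clicks

### The job

The lap of the small round bent-wood box in the green ratchet press has just been glued. Swing the press lever back against its stop so that its hole lines up with the hole in the hub arm below, move the red-headed drive pin from the wooden block into the two holes, fully home, then pull the lever round by its black grip exactly four clicks, no more, to squeeze the box. Finish holding the grip there, lever still, with the four-click pressure on; do not knock the box, the glue bottle, the tack tin or the cork sanding block about.

Things in the scene. Friction and masses are not known exactly. Their poses are not given: they have to be found in the camera images.
- press: Ratchet glue press, fixed on the table: green base plate 204 x 108 x 8 mm (x -50 to 154, y -52 to 56 mm). Origin on the vertical hub axis at table height; +x points from the hub along the ram to the box and the fixed beech jaw. On the hub, upward: ratchet wheel (radius 40 mm, z 22 to 32), dark hub arm fixed to the wheel (z 32 to 54), lever (z 55 to 67). Each click drives the ram 2 mm.
- lever_angle (a joint): Lever angle about the hub, rad. 0 = at its stop, where lever hole and hub-arm hole line up; grows clockwise seen from above, to 1.8. At 0 the lever points 230 degrees counter-clockwise from the press's +x (toward its -x and -y); at angle a, 230 degrees minus a. Starts 0.25 to 0.55 off its stop; swings freely with light friction (0.06 N m), staying where left, until pinned to the hub arm.
- ratchet (a joint): Angle of ratchet wheel and hub arm, rad; starts at 0; grows clockwise seen from above. A click is 0.262 (15 degrees): the brass pawl drops just before each multiple. After four clicks it stands between 1.03 and 1.24; the fifth comes at about 1.27. It cannot go back past the last click. A tooth resists with up to 0.9 N m (8 N at the grip), then lets go. Pinned, it lags the lever by up to 0.13.
- lever_pivot (a point): Point on the hub axis at the lever's upper face, 67 mm above the table. A low hex nut stands 6 mm above it.
- lever_hole (a point): Centre of the round hole in the lever (11.5 mm wide, through 12 mm of steel) at the lever's upper face, 32 mm from the hub axis, 67 mm above the table. The lever is a steel bar 30 mm wide and 12 mm thick.
- hub_hole (a point): Centre of the matching 11.5 mm hole in the hub arm at the arm's upper face, 54 mm above the table and 32 mm from the hub axis; 22 mm deep. Right below the lever hole when the lever is at its stop.
- lever: The press lever: steel bar 30 mm wide, 12 mm thick, from 27 mm behind the hub axis to 135 mm beyond it, 55 to 67 mm above the table. Origin on the hub axis at table height; +x along the bar to the grip.
- lever_grip (a point): Centre of the foot of the black upright round grip on the lever's outer end: on the lever's upper face, 67 mm above the table, 120 mm from the hub axis. The grip is about 20 mm thick and 46 mm tall (top 113 mm above the table) and does not spin on the lever.
- drive_pin: Loose drive pin, 60 g: steel shank 10 mm thick, 34 mm long (last 6 mm tapered); red head: collar 20 mm wide, 4 mm tall, then a fluted grip 16 mm wide up to 36 mm above the shoulder. Origin: centre of the shoulder under the collar; +z up. Starts upright in the wooden block, shoulder on its top, 40 mm above the table. Fully home, the shoulder lies on the lever, 67 mm above the table.
- pin_block: Wooden bench block 110 x 48 x 40 mm, fixed, origin at the centre of its underside. The pin's hole lies 28 mm from the centre toward the block's -x; two short steel punches stand 68 mm from the pin (12 to 16 mm above the block's top), between them two empty holes.
- pad: The press's moving pad, spring-loaded beech with a cork face, 58 mm wide, 10 to 46 mm above the table. It meets the box during the second click and squeezes harder with every click (about 2000 N/m).
- glued_box: Small open round bent-wood box, 62 mm wide, 36 mm tall, loose between pad and fixed jaw on the press base, 103 mm from the hub along the press's +x. Origin at the centre of its underside, 8 mm above the table.
- glue: Wood-glue bottle, 55 mm wide, 160 mm tall, standing on the table; a bystander.
- tacks: Small round blue tin of copper tacks, 55 mm wide, 21 mm tall; a bystander.
- sander: Cork sanding block 42 x 68 x 30 mm; a bystander.

How it is judged:
On the way, in this order (a step that is already met when the one before it is completed fails the run):
1. the lever at its stop and the drive pin fully home through lever and hub arm, before any click (distance between drive_pin and lever_hole below 0.005 m and angle between drive_pin's own z axis and vertical below 0.12 rad and value of joint lever_angle below 0.1 rad and value of joint ratchet below 0.15 rad), for 0.2 s.
2. the pinned lever pulled four clicks by its grip, the pad squeezing the box (distance between drive_pin and lever_hole below 0.005 m and angle between drive_pin's own z axis and vertical below 0.12 rad and value of joint ratchet between 1.015 and 1.25 rad and contact force between pad and glued_box above 6 N and contact force between the fingers and lever above 1 N), for 0.2 s.
At the end, for the whole second after the job is handed in: Robot still holds the black grip (over 1 N), lever and ratchet at rest on the fourth click (ratchet 1.015 to 1.25 rad); drive pin upright and home (shoulder within 5 mm of the lever hole's mouth); pad squeezes the upright box with over 6 N (all of step 2 and velocity of joint ratchet between -0.05 and 0.05 rad/s and velocity of joint lever_angle between -0.05 and 0.05 rad/s and horizontal distance between glued_box and press below 0.115 m and angle between glued_box's own z axis and vertical below 0.15 rad); the arm keeps its last pose, push and grip.
It fails at once if the ratchet goes past the fourth click (value of joint ratchet above 1.3 rad).
It fails at once if the glued box is tipped or knocked out of the press (angle between glued_box's own z axis and vertical above 0.3 rad or distance of glued_box from where it was at the start of the episode above 0.02 m).
It fails at once if the glue bottle, tack tin or sanding block is knocked about (distance of any of glue, tacks, sander from where it was at the start of the episode above 0.03 m).
It also fails if it takes over 72 s, if anything falls off the work surface, if the arm or the gripper's body presses on something with over 40 N, if the wrist force passes 120 N, or if a joint passes its speed limit or range.

### The arm

A 7-joint arm with a two-finger parallel gripper is mounted at the origin on a cart in front of the work surface, level with it; the furniture and walls round the work are solid. World frame = base frame: x ahead of the robot, y to its left, z up, the work surface at z = 0. Lengths are in m, angles in rad, forces in N, time in s.
With the tool pointing down it reaches from about 0.425 to 0.875 m from the base axis. Payload 4.7 kg.
Tool frame: the origin (TCP) lies on the centre line of the jaws, within the pads' length; the fingertips stand 8 mm ahead of it and the grasp point (between the pads) lies 11 mm behind it; z points along the fingers, y is the direction in which the jaws open and shut (so a half turn about z gives the same grasp; the last joint's range is limited). The gripper opens to 87 mm and grips with 3 to 60 N. Pads are 19 mm wide; open, the fingers measure 117 mm over their backs; the gripper's body (75 mm by 190 mm) begins 51 mm behind the grasp point.
Start: joints at [1.173, 0.321, -0.07, 1.45, 0.023, 1.371, -0.057], TCP at [0.26, -0.596, 0.231] pointing down, gripper open.
Joint ranges: [-2.86, 2.86], [-0.3, 2.09], [-1.38, 1.24], [0.06, 2.45], [-1.56, 4.7], [0.09, 2.05], [-2.69, 2.69]. Speed limits (rad/s): [2.57, 2.57, 3.14, 3.14, 3.14, 3.14, 3.14].

### API

Orientations are given as a rotation vector (axis times angle).
In Python, from bench import status, optics, order gives the robot as it stands.
- The arm moves only by the tool step_arm, never from a script. Its argument "rows" is a list of rows, each a list of 3 entries, a list of its own where there are three numbers: the turn, a rotation vector about the tool's x, y, z in degrees, then the shift along the tool's x, y, z in mm, then the finger opening in mm, from 0 to 87. A call has 1 to 12 rows; each row shifts and turns the pose as measured when the row begins, along the tool's axes as they then stand; what a row does not reach is not made up. A row lasts 1/12 s, in which the tool goes at most 41.7 mm and 7.16 degrees, less where a joint would pass 70% of its speed; a pose out of reach is approached as far as the arm can. A call is refused whole if a number of a shift passes 41.7 or a number of a turn 7.16, either way. A call with a gripper value outside its range is refused whole. The fingers move at their own pace and stop on an object; "grip_force" is the grip in N (left out, the last holds). Time passes only in rows, so rows that do not move let the fingers close. It gives the time, the measured TCP pose, the force and the opening at its end, in the units of the state.
- status.get_state(): the state, without advancing time (a new reading comes with each control period).
- optics.get_image(name): name is "side" or "top"; returns a dict with "frame" (480x640x3 uint8, red, green, blue), "range_z" (480x640 float32, m along the optical axis (not along the pixel's ray), 0 where there is no reading), "K" (3x3 intrinsics, pixels), "k1" (the pictures are not rectified: a ray, as slopes to the right and down, at radius r is drawn at 1 + k1 r^2 times it, then the intrinsics apply), "R" (3x3) and "t" (3): a world point X has camera coordinates R X + t. Camera axes: x right, y down, z forward; pixel columns grow to the right and rows downward; lengths in m; the calibration is good to about 2 mm. A picture is of the moment at which its call begins.
- order.close_job(): hands the job in, once; it reports no verdict.
The state is a dict: "time": time; "joint_positions": joint angles; "qd": joint speeds; "joint_torque": joint torques, N m; "position": TCP position; "tool_rot": TCP orientation; "ft_force": force on the tool from outside, world axes, zero at the start; "torque": the same for the moment, N m; "grip_width": opening from 0.0 (shut) to 1.0 (fully open).
Only numpy, scipy, OpenCV 4.12 (cv2) and the standard library are available. Lean on these libraries where they do the work, as an engineer would, in place of code of your own. Each camera call takes 0.05 s, during which the arm holds its last target.

## Working session

There is one attempt and no reset: what is moved stays moved. The work goes in short steps, Python scripts to look and compute and a tool call to move; the robot and the scene stay as the last step left them, time stands still between calls to the robot, and variables do not carry over. Pictures are saved under pics/ and viewed, and the job is handed in when it is done.

Besides the shell and the picture viewer there is one more tool, called after "Emit:" as name(argument=value, ...) on one line, values as JSON. step_arm: Moves the arm, as the interface text tells. Its arguments: {"type":"object","properties":{"rows":{"type":"array"},"grip_force":{"type":"number"}},"required":["rows"]}

```bash
mkdir -p pics; ls; python3 - <<'E'
from bench import status, optics
import cv2,numpy as np
s=status.get_state(); print(s)
for n in("top","side"):
    d=optics.get_image(n); np.savez(f"{n}0.npz",**d)
    cv2.imwrite(f"pics/{n}0.png",d["frame"][:,:,::-1]); print(n,d["K"],d["k1"],d["R"],d["t"])
E
```

```text
pics
{'time': 0.0, 'joint_positions': array([ 1.17310098,  0.32185648, -0.07010214,  1.45168078,  0.02260362,
        1.37078223, -0.05689423]), 'qd': array([ 0.00077762, -0.00027572,  0.00040166,  0.00169055,  0.00061845,
        0.00172483,  0.00027338]), 'joint_torque': array([-8.47177180e-04, -4.91298580e+01, -4.04331805e-01, -3.12527490e+01,
       -6.37756381e-02,  4.37952520e-02,  1.59146066e-04]), 'position': array([ 0.2599144 , -0.59518543,  0.22943699]), 'tool_rot': array([-3.07338122e+00, -6.41984770e-01,  7.68550804e-04]), 'ft_force': array([0.65263824, 0.55407321, 0.27053255]), 'torque': array([-0.03480173, -0.05318512,  0.02601129]), 'grip_width': 0.9962002761849017}
top [[441.1891192    0.         325.15777766]
 [  0.         441.1891192  238.5727693 ]
 [  0.           0.           1.        ]] -0.08081311249918392 [[ 0.00361974 -0.99998193 -0.0047989 ]
 [-0.98593787 -0.00276704 -0.16708937]
 [ 0.16707307  0.00533624 -0.98593008]] [-0.11605316  0.53117554  1.05876302]
side [[503.73838884   0.         318.58266088]
 [  0.         503.73838884 241.10342704]
 [  0.           0.           1.        ]] -0.007986868948386008 [[-0.9934604  -0.11279986  0.01768098]
 [-0.06316415  0.41396324 -0.90809951]
 [ 0.09511422 -0.90327771 -0.41838099]] [0.5209129  0.1439865  1.15853409]
```

View pics/top0.png

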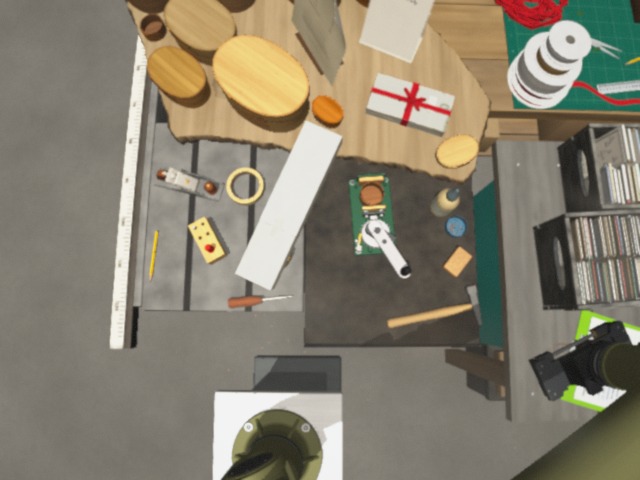

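View pics/side0.png

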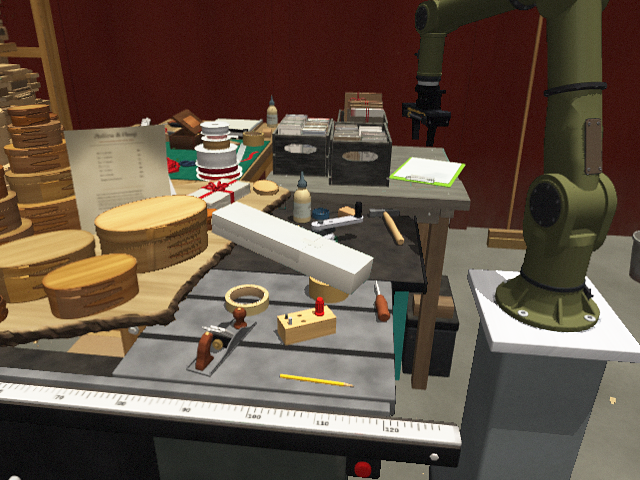

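```bash
cat > h.py <<'E'
import numpy as np, cv2
from scipy.spatial.transform import Rotation as Ro
def load(f): return dict(np.load(f))
def slopes(d,u,v):
    K=d["K"];k=np.array([d["k1"],0,0,0,0],float)
    # model: x_d = x(1+k1 r^2)
    p=cv2.undistortPointsIter(np.array([[[u,v]]],float),K,k,None,None,(3,100,1e-12))
    return p[0,0]
def at_z(d,u,v,z):
    a=slopes(d,u,v); r=d["R"].T@np.array([a[0],a[1],1]); c=-d["R"].T@d["t"]
    return c+r*(z-c[2])/r[2]
def at_depth(d,u,v):
    a=slopes(d,u,v); D=d["range_z"][int(round(v)),int(round(u))]
    return d["R"].T@(np.array([a[0],a[1],1])*D-d["t"])
def proj(d,X):
    k=np.array([d["k1"],0,0,0,0],float)
    p,_=cv2.projectPoints(np.atleast_2d(np.array(X,float)),cv2.Rodrigues(d["R"])[0],d["t"],d["K"],k)
    return p[:,0]
def cloud(d):
    h,w=d["range_z"].shape
    uu,vv=np.meshgrid(np.arange(w),np.arange(h))
    p=cv2.undistortPointsIter(np.stack([uu,vv],-1).reshape(-1,1,2).astype(float),d["K"],np.array([d["k1"],0,0,0,0],float),None,None,(3,50,1e-10))[:,0]
    P=np.c_[p,np.ones(len(p))]*d["range_z"].reshape(-1,1)
    return ((P-d["t"])@d["R"]).reshape(h,w,3)
def crop(d,box,f,name):
    x0,y0,x1,y1=box
    im=cv2.resize(d["frame"][y0:y1,x0:x1,::-1],None,fx=f,fy=f,interpolation=cv2.INTER_CUBIC)
    cv2.imwrite(name,im)
E
python3 - <<'E'
from h import *
t=load("top0.npz");s=load("side0.npz")
crop(t,(330,160,480,290),5,"pics/c1.png")
crop(t,(150,150,310,290),5,"pics/c2.png")
crop(s,(260,160,420,280),5,"pics/c3.png")
crop(s,(260,270,360,350),6,"pics/c4.png")
for p in [(300,150),(320,160),(270,270),(250,260),(285,220),(210,235),(210,247),(376,233),(391,252),(405,270),(371,193),(340,260),(200,280)]: print(p,at_depth(t,*p).round(3))
E
```

```text
(300, 150) [ 0.728 -0.054  0.141]
(320, 160) [ 0.703 -0.102  0.14 ]
(270, 270) [0.447 0.015 0.101]
(250, 260) [0.47  0.062 0.101]
(285, 220) [ 0.563 -0.02   0.119]
(210, 235) [0.541 0.178 0.037]
(210, 247) [0.506 0.168 0.07 ]
(376, 233) [ 0.542 -0.239  0.067]
(391, 252) [ 0.495 -0.276  0.064]
(405, 270) [ 0.447 -0.3    0.112]
(371, 193) [ 0.658 -0.234  0.013]
(340, 260) [ 0.484 -0.153 -0.004]
(200, 280) [ 0.43   0.21  -0.003]
```

View pics/c1.png

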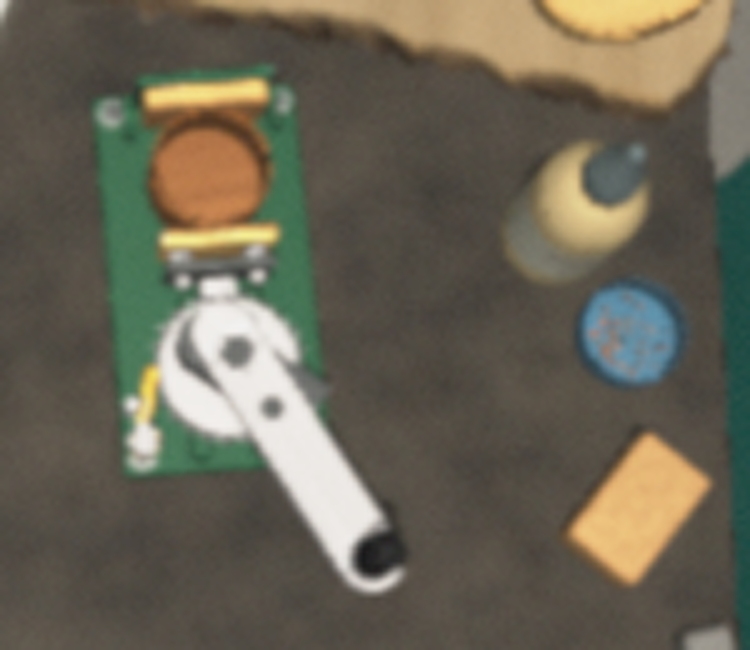

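View pics/c2.png

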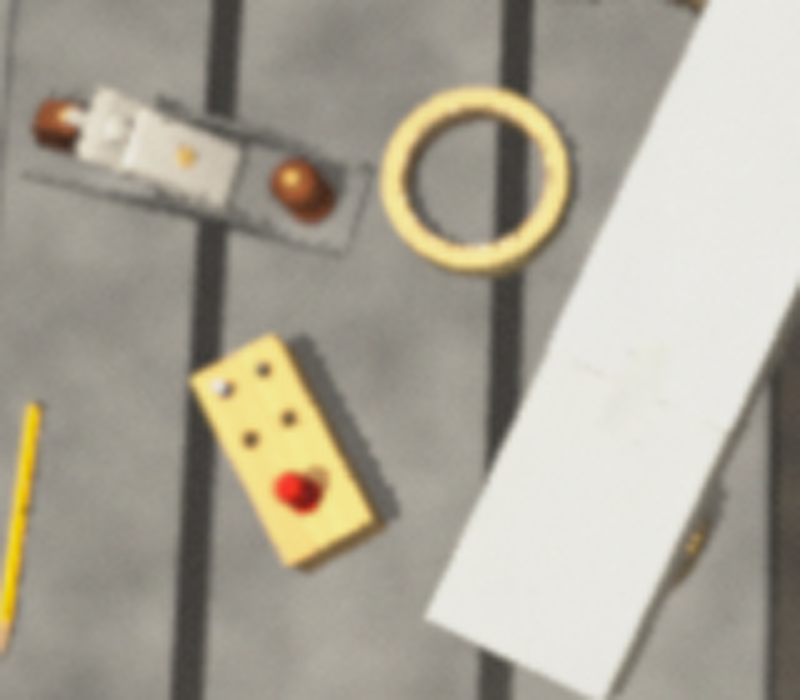

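View pics/c3.png

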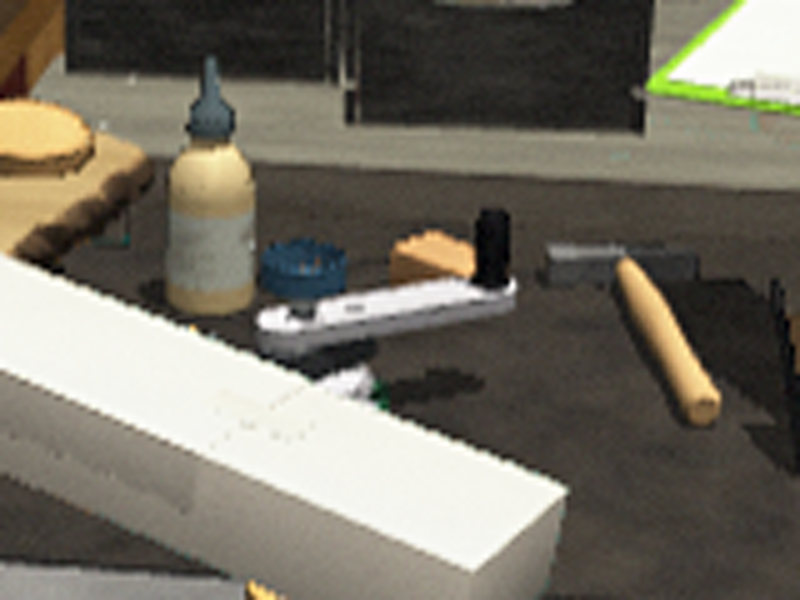

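View pics/c4.png

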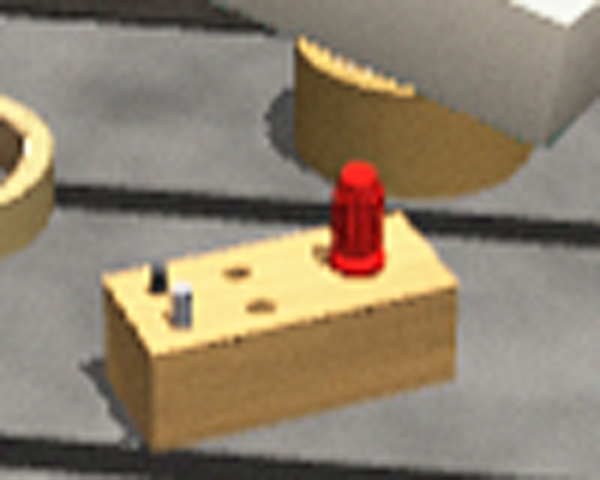

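```bash
cat >> h.py <<'E'
from scipy.optimize import minimize
def cyl(x,y,parts):
    a=np.linspace(0,2*np.pi,40,endpoint=False); L=[]
    for r,z in parts: L.append(np.c_[x+r*np.cos(a),y+r*np.sin(a),np.full(40,z)])
    return np.vstack(L)
def silh_fit(d,mask,x,y,groups,S=8):
    """groups: list of [(r,z),..] convex pieces; maximise IoU"""
    ys,xs=np.nonzero(mask); x0,x1,y0,y1=xs.min()-12,xs.max()+12,ys.min()-12,ys.max()+12
    m=cv2.resize(mask[y0:y1,x0:x1].astype(np.float32),None,fx=S,fy=S,interpolation=cv2.INTER_LINEAR)
    def f(p):
        r=np.zeros(m.shape,np.uint8)
        for g in groups:
            q=(proj(d,cyl(p[0],p[1],g))-[x0,y0]+.5)*S-.5
            cv2.fillConvexPoly(r,cv2.convexHull(np.round(q*16).astype(np.int32)),1,shift=4)
        return -np.minimum(r,m).sum()/np.maximum(r,m).sum()
    best=min(((f((x+i*.004,y+j*.004)),x+i*.004,y+j*.004) for i in range(-5,6) for j in range(-5,6)))
    o=minimize(f,best[1:],method="Nelder-Mead",options=dict(initial_simplex=[[best[1],best[2]],[best[1]+.003,best[2]],[best[1],best[2]+.003]],xatol=5e-5,fatol=1e-4))
    return o.x,-o.fun
def redmask(d):
    f=d["frame"].astype(int); return (f[...,0]>110)&(f[...,1]<70)&(f[...,2]<70)
def comp(mask,u,v,rad=25):
    mm=np.zeros_like(mask); mm[max(0,v-rad):v+rad,max(0,u-rad):u+rad]=1
    mm=mask&mm; n,l=cv2.connectedComponents(mm.astype(np.uint8))
    ids=[(np.sum(l==i),i) for i in range(1,n)]
    return l==max(ids)[1]
E
python3 - <<'E'
from h import *
t=load("top0.npz");s=load("side0.npz")
PIN=[[(.010,.040),(.010,.044)],[(.008,.044),(.008,.076)]]
for d,u,v in((t,210,247),(s,319,306)):
    m=comp(redmask(d),u,v); print(m.sum(),silh_fit(d,m,.506,.17,PIN))
GR=[[(.010,.067),(.010,.113)]]
for d,u,v in((t,405,270),(s,358,208)):
    f=d["frame"].astype(int).max(2)<60
    m=comp(f,u,v,14); print(m.sum(),silh_fit(d,m,.447,-.30,GR))
p=lambda u,v:(330+(u+.5)/5-.5,160+(v+.5)/5-.5)
q=lambda u,v:(260+(u+.5)/5-.5,160+(v+.5)/5-.5)
print("nut",at_z(t,*p(237,350),.073),"nut side",at_z(s,*q(303,308),.073))
print("hole",at_z(t,*p(272,406),.067),"side",at_z(s,*q(356,307),.067))
for c in[(125,474),(96,100),(295,88),(323,378)]: print("corner",at_z(t,*p(*c),.008))
# bystanders
for n,c,z in(("tacks",(630,332),.02),("sander",(640,508),.03),("gluebase",(548,238),.08)):print(n,at_z(t,*p(*c),z).round(3))
print(status if 0 else Ro.from_rotvec([-3.07338122e+00, -6.41984770e-01,7.68550804e-04]).as_matrix().round(3))
E
```

```text
37 (array([0.50570282, 0.1736412 ]), np.float64(0.500582218170166))
135 (array([0.50380281, 0.17426155]), np.float64(0.7891565561294556))
58 (array([ 0.44845972, -0.30592041]), np.float64(0.6440864205360413))
114 (array([ 0.44704395, -0.30202979]), np.float64(0.7782920002937317))
nut [ 0.54930428 -0.24115167  0.073     ] nut side [ 0.54806105 -0.23714691  0.073     ]
hole [ 0.52259164 -0.25855555  0.067     ] side [ 0.52029975 -0.2576563   0.067     ]
corner [ 0.49669028 -0.1899313   0.008     ]
corner [ 0.69627185 -0.17617684  0.008     ]
corner [ 0.70336235 -0.2818947   0.008     ]
corner [ 0.54708049 -0.29298462  0.008     ]
tacks [ 0.57  -0.451  0.02 ]
sander [ 0.477 -0.449  0.03 ]
gluebase [ 0.605 -0.395  0.08 ]
[[ 0.916  0.4   -0.001]
 [ 0.4   -0.916  0.002]
 [-0.    -0.002 -1.   ]]
```

```bash
cat >> h.py <<'E'
def plan(x,y,z,jaw=None):
    """delta to target in tool axes (mm); jaw = desired heading (deg) of tool y"""
    from bench import status
    s=status.get_state(); M=Ro.from_rotvec(s["tool_rot"]).as_matrix(); p=s["position"]
    d=M.T@(np.array([x,y,z])-p)*1e3
    j=np.degrees(np.arctan2(M[1,1],M[0,1])); tilt=np.degrees(M.T@np.cross(M[:,2],[0,0,-1]))
    print("t %.2f pos %s jaw %.1f grip %.1fmm ft %s"%(s["time"],p.round(4),j,s["grip_width"]*87,s["ft_force"].round(1)))
    print("delta mm",d.round(1),"norm %.1f"%np.linalg.norm(d),"tilt turn",tilt.round(2), "" if jaw is None else "z-turn %.1f"%(-(((jaw-j)+180)%360-180)))
E
python3 -c "
from h import *
plan(.4478,-.304,.18)"
```

```text
t 0.10 pos [ 0.2599 -0.5952  0.2295] jaw -66.4 grip 86.8mm ft [-0.4  0.1  0.3]
delta mm [ 288.8 -191.6   49.8] norm 350.1 tilt turn [-0.1   0.01  0.  ]
```

Emit:
step_arm(rows=[[[0, 0, 0], [28.9, -19.1, 2], 87], [[0, 0, 0], [28.9, -19.1, 2], 87], [[0, 0, 0], [28.9, -19.1, 2], 87], [[0, 0, 0], [28.9, -19.1, 2], 87], [[0, 0, 0], [28.9, -19.1, 2], 87], [[0, 0, 0], [28.9, -19.1, 2], 87], [[0, 0, 0], [28.9, -19.1, 2], 87], [[0, 0, 0], [28.9, -19.1, 2], 87], [[0, 0, 0], [15, -10, 2], 87]])

```text
time: 0.85
position: [0.4196, -0.3421, 0.2044]
tool_rot: [-3.074, -0.618, 0.013]
ft_force: [1.3, 0.2, 0.2]
grip_width: 0.998
```

```bash
python3 -c "
from h import *
plan(.4478,-.304,.15)"
```

```text
t 0.85 pos [ 0.4196 -0.3421  0.2044] jaw -67.3 grip 86.9mm ft [1.3 0.2 0.2]
delta mm [ 41.1 -23.8  54.3] norm 72.2 tilt turn [-0.43  0.39  0.  ]
```

Emit:
step_arm(rows=[[[-0.4, 0.4, 0], [21, -12, 10], 87], [[0, 0, 0], [20, -12, 10], 87], [[0, 0, 0], [0, 0, 10], 87], [[0, 0, 0], [0, 0, 0], 87], [[0, 0, 0], [0, 0, 0], 87]])

```text
time: 1.27
position: [0.452, -0.2945, 0.1719]
tool_rot: [-3.073, -0.637, -0.0]
ft_force: [-0.4, -0.4, 0.4]
grip_width: 0.999
```

```bash
python3 -c "
from h import *
plan(.4478,-.304,.086)
from bench import optics
for n in('top','side'):
    d=optics.get_image(n);np.savez(n+'1.npz',**d)
    crop(d,(330,160,480,290) if n=='top' else (260,120,420,280),4,'pics/'+n+'1.png')
"
```

```text
t 1.27 pos [ 0.452  -0.2945  0.1719] jaw -66.6 grip 86.9mm ft [-0.4 -0.4  0.4]
delta mm [-7.7  7.3 85.8] norm 86.5 tilt turn [-0.2  -0.04  0.  ]
```

View pics/side1.png

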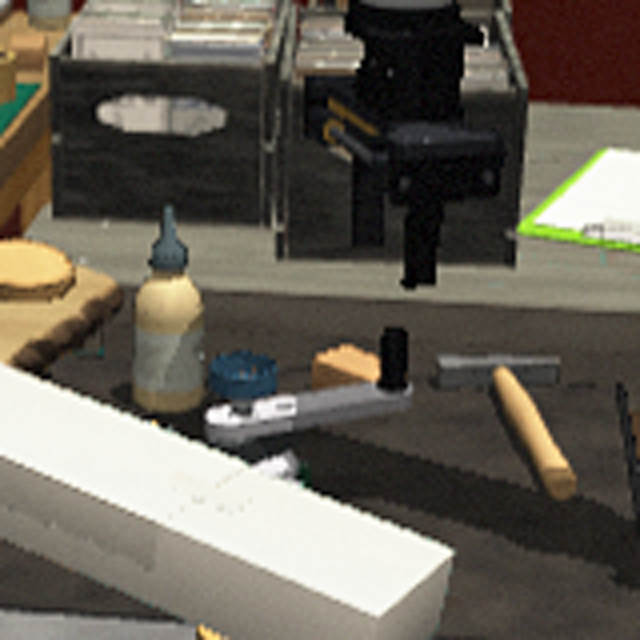

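The side view shows the two fingers (crop x≈367 and 420) straddling the grip (x≈395) from above. Descending next.

Emit:
step_arm(rows=[[[-0.2, 0, 0], [-4, 4, 20], 87], [[0, 0, 0], [-3, 3, 20], 87], [[0, 0, 0], [0, 0, 20], 87], [[0, 0, 0], [0, 0, 12], 87], [[0, 0, 0], [0, 0, 8], 87], [[0, 0, 0], [0, 0, 2], 87]])

```text
time: 1.87
position: [0.4463, -0.3161, 0.0923]
tool_rot: [3.071, 0.611, 0.008]
ft_force: [-0.3, -0.5, 0.0]
grip_width: 0.997
```

```bash
python3 -c "
from h import *
plan(.4478,-.304,.085)
"
```

```text
t 1.87 pos [ 0.4463 -0.3161  0.0923] jaw -67.5 grip 86.8mm ft [-0.3 -0.5  0. ]
delta mm [  6.  -10.7   7.2] norm 14.2 tilt turn [ 0.65 -0.17  0.  ]
```

Emit:
step_arm(rows=[[[0.6, -0.2, 0], [5, -9, 5], 80], [[0, 0, 0], [1, -1, 1], 60], [[0, 0, 0], [0, 0, 0], 40], [[0, 0, 0], [0, 0, 0], 0], [[0, 0, 0], [0, 0, 0], 0], [[0, 0, 0], [0, 0, 0], 0], [[0, 0, 0], [0, 0, 0], 0], [[0, 0, 0], [0, 0, 0], 0]], grip_force=4)

```text
time: 2.53
position: [0.45, -0.306, 0.0897]
tool_rot: [3.077, 0.609, 0.005]
ft_force: [-0.2, 0.0, 0.3]
grip_width: 0.478
```

```bash
python3 -c "
from h import *
plan(.4478,-.304,.085)
"
```

```text
t 2.53 pos [ 0.45   -0.306   0.0897] jaw -67.6 grip 41.6mm ft [-0.2  0.   0.3]
delta mm [-1.3 -2.7  4.7] norm 5.6 tilt turn [ 0.31 -0.12  0.  ]
```

Emit:
step_arm(rows=[[[0, 0, 0], [0, 0, 2], 0], [[0, 0, 0], [0, 0, 2], 0], [[0, 0, 0], [0, 0, 0], 0], [[0, 0, 0], [0, 0, 0], 0], [[0, 0, 0], [0, 0, 0], 0], [[0, 0, 0], [0, 0, 0], 0]])

```text
time: 3.03
position: [0.4503, -0.3063, 0.0859]
tool_rot: [3.076, 0.608, 0.006]
ft_force: [0.5, -0.3, 0.9]
grip_width: 0.229
```

```bash
python3 -c "
from h import *
plan(.4478,-.304,.085)
"
```

```text
t 3.03 pos [ 0.4503 -0.3063  0.0859] jaw -67.6 grip 19.9mm ft [ 0.5 -0.3  0.9]
delta mm [-1.4 -3.1  0.9] norm 3.5 tilt turn [ 0.35 -0.14  0.  ]
```

Emit:
step_arm(rows=[[[0, 0, 0], [1, 6, 0], 0], [[0, 0, 0], [1.5, 6, 0], 0], [[0, 0, 0], [2, 6, 0], 0], [[0, 0, 0], [2.5, 6, 0], 0], [[0, 0, 0], [2.5, 6, 0], 0], [[0, 0, 0], [0, 0, 0], 0]])

```text
time: 3.53
position: [0.4719, -0.3329, 0.0857]
tool_rot: [3.078, 0.608, 0.004]
ft_force: [-0.4, 1.1, 2.1]
grip_width: 0.234
```

```bash
python3 -c "
from h import *
plan(.478,-.3366,.085)
"
```

```text
t 3.53 pos [ 0.4719 -0.3329  0.0857] jaw -67.6 grip 20.3mm ft [-0.4  1.1  2.1]
delta mm [4.2 5.7 0.7] norm 7.2 tilt turn [ 0.28 -0.08  0.  ]
```

Emit:
step_arm(rows=[[[0, 0, 0], [2, 3, 0], 0], [[0, 0, 0], [2, 3, 0], 0], [[0, 0, 0], [2, 3, 0], 0], [[0, 0, 0], [0, 0, 0], 0]])

```text
time: 3.87
position: [0.4823, -0.3401, 0.0857]
tool_rot: [3.077, 0.608, 0.004]
ft_force: [-0.4, -1.2, 1.1]
grip_width: 0.23
```

```bash
python3 -c "
from h import *
plan(.478,-.3366,.085)
from bench import optics
for n in('top','side'):
    d=optics.get_image(n);np.savez(n+'2.npz',**d)
    crop(d,(330,160,480,290) if n=='top' else (260,120,420,280),5 if n=='top' else 4,'pics/'+n+'2.png')
"
```

```text
t 3.87 pos [ 0.4823 -0.3401  0.0857] jaw -67.7 grip 20.0mm ft [-0.4 -1.2  1.1]
delta mm [-2.6 -4.9  0.7] norm 5.6 tilt turn [ 0.29 -0.08  0.  ]
```

View pics/top2.png

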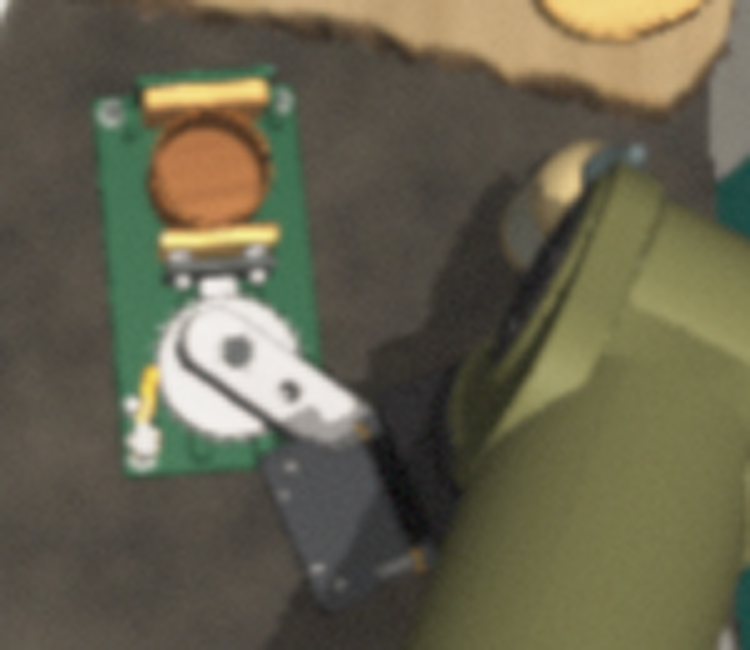

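Emit:
step_arm(rows=[[[0, 0, 0], [2, 3, 0], 0], [[0, 0, 0], [2, 3, 0], 0], [[0, 0, 0], [0, 0, 0], 0]])

```text
time: 4.22
position: [0.4836, -0.3394, 0.0845]
tool_rot: [-3.076, -0.608, 0.011]
ft_force: [0.8, -1.6, 1.3]
grip_width: 0.227
```

```bash
python3 -c "
from h import *
plan(.478,-.3366,.085)
"
```

```text
t 4.22 pos [ 0.4836 -0.3394  0.0845] jaw -67.6 grip 19.8mm ft [ 0.8 -1.6  1.3]
delta mm [-4.1 -4.7 -0.4] norm 6.3 tilt turn [-0.42  0.32  0.  ]
```

Emit:
step_arm(rows=[[[0, 0, 0], [0, 0, 0], 0], [[0, 0, 0], [0, 0, 0], 0], [[0, 0, 0], [1, 4, 0], 0], [[0, 0, 0], [1, 4, 0], 0], [[0, 0, 0], [1, 4, 0], 0]], grip_force=12)

```text
time: 4.63
position: [0.4839, -0.3397, 0.0841]
tool_rot: [-3.055, -0.607, 0.035]
ft_force: [-8.6, 8.9, 9.1]
grip_width: 0.231
```

```bash
python3 -c "
from h import *
plan(.478,-.3366,.085)
from bench import optics
for n in('top','side'):
    d=optics.get_image(n);np.savez(n+'3.npz',**d)
    crop(d,(330,160,480,290) if n=='top' else (260,120,420,280),5 if n=='top' else 4,'pics/'+n+'3.png')
"
```

```text
t 4.63 pos [ 0.4839 -0.3397  0.0841] jaw -67.5 grip 20.1mm ft [-8.6  8.9  9.1]
delta mm [-4.3 -5.1 -0.7] norm 6.7 tilt turn [-1.74  0.96  0.  ]
```

View pics/top3.png

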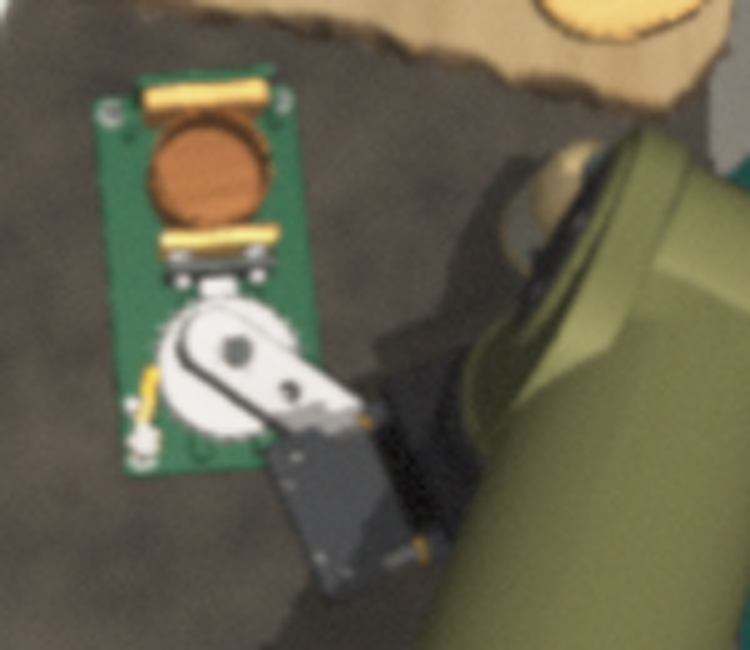

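View pics/side3.png

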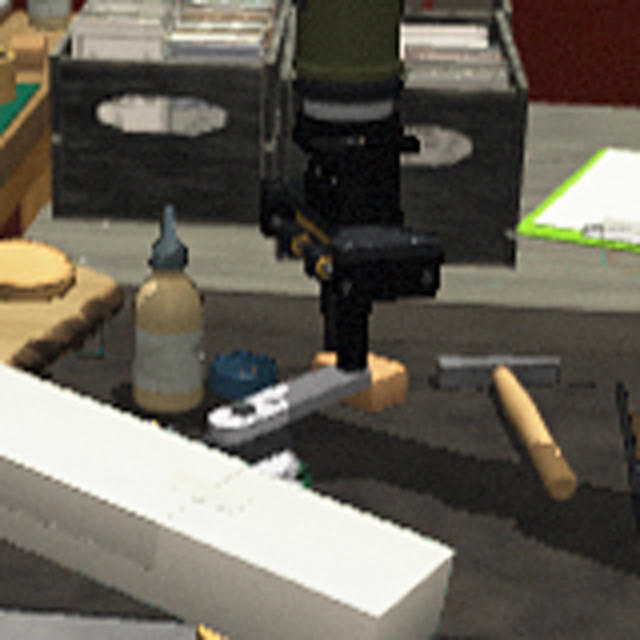

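Emit:
step_arm(rows=[[[0, 0, 0], [0, 0, 0], 50], [[0, 0, 0], [0, 0, 0], 50], [[0, 0, 0], [0, 0, 0], 50], [[0, 0, 0], [0, 0, 0], 50], [[-1, 1, 0], [0, 0, -10], 60], [[0, 0, 0], [0, 0, -25], 60], [[0, 0, 0], [0, 0, -30], 60], [[0, 0, 0], [0, 0, -35], 60], [[0, 0, 0], [0, 0, -35], 60], [[0, 0, 0], [0, 0, -35], 60], [[0, 0, 0], [0, 0, -35], 60]])

```text
time: 5.65
position: [0.481, -0.3418, 0.2859]
tool_rot: [-3.058, -0.605, 0.018]
ft_force: [-0.1, -1.8, 0.2]
grip_width: 0.691
```

```bash
python3 -c "
from h import *
plan(.5048,.174,.25)
from bench import optics
for n in('top','side'):
    d=optics.get_image(n);np.savez(n+'4.npz',**d)
    crop(d,(330,160,480,290) if n=='top' else (260,120,420,280),5 if n=='top' else 4,'pics/'+n+'4.png')
"
```

```text
t 5.65 pos [ 0.481  -0.3418  0.2859] jaw -67.6 grip 60.1mm ft [-0.1 -1.8  0.2]
delta mm [ 218.8 -466.8   46.4] norm 517.6 tilt turn [-1.46  0.37  0.  ]
```

View pics/side4.png

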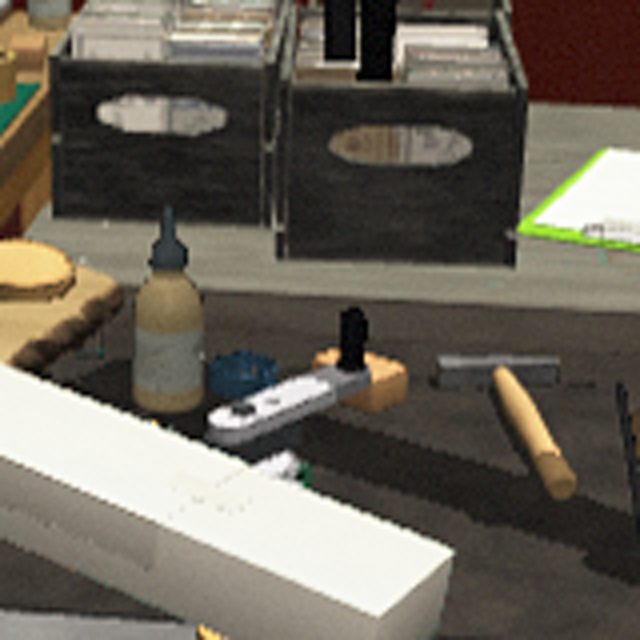

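```bash
python3 -c "
from h import *
t=load('top0.npz');C=cloud(t)
c=C.reshape(-1,3);c=c[(c[:,2]>.08)&(c[:,2]<.3)&(abs(c[:,0]-.505)<.2)&(c[:,1]<.16)&(c[:,1]>-.17)]
for h in(-80,-67,-40,-20,0):
    a=np.radians(h);y=np.array([np.cos(a),np.sin(a)]);x=np.array([-y[1],y[0]])
    d=c[:,:2]-[.505,.174]; g=np.hypot(np.maximum(abs(d@y)-.095,0),np.maximum(abs(d@x)-.0375,0)); print(h,g.min().round(3))
t4=load('top4.npz');s4=load('side4.npz')
crop(t4,(350,200,420,270),9,'pics/t4b.png')
from bench import status
print(status.get_state()['joint_positions'].round(2))
"
```

```text
-80 0.0
-67 0.004
-40 0.035
-20 0.054
0 0.037
[ 0.82  0.2  -0.29  1.48  0.05  1.48 -0.64]
```

View pics/t4b.png

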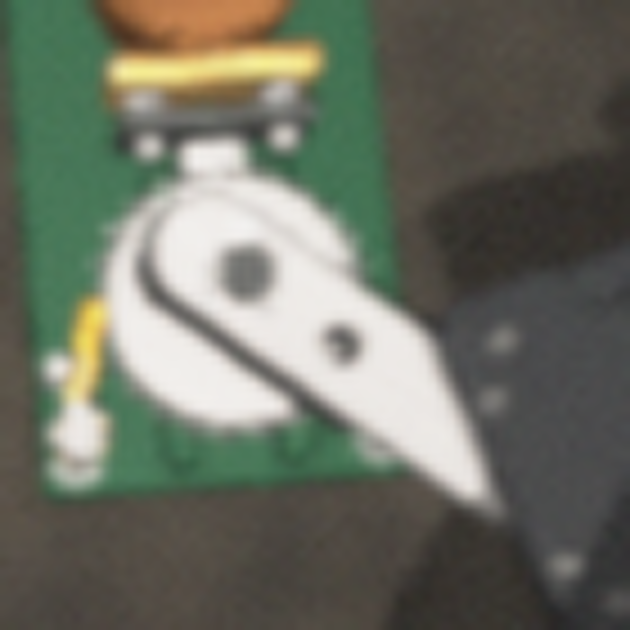

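Emit:
step_arm(rows=[[[-1.4, 0.4, -6.8], [0, -10, 0], 60], [[0, 0, -6.8], [0, -20, 0], 60], [[0, 0, -6.8], [0, -20, 0], 60], [[0, 0, -6.8], [0, -20, 0], 60], [[0, 0, -6.8], [10, -20, 0], 60], [[0, 0, -6.8], [10, -20, 0], 60], [[0, 0, -6.8], [20, -20, 0], 60], [[0, 0, 0], [0, 0, 0], 60]])

```text
time: 6.42
position: [0.4142, -0.2196, 0.2885]
tool_rot: [2.524, 1.835, 0.014]
ft_force: [1.1, 0.1, 0.2]
grip_width: 0.685
```

```bash
python3 -c "
from h import *
plan(.5048,.174,.25,-20)
"
```

```text
t 6.42 pos [ 0.4142 -0.2196  0.2885] jaw -18.0 grip 59.6mm ft [1.1 0.1 0.2]
delta mm [402.6 -36.   35.8] norm 405.8 tilt turn [1.26 0.28 0.  ] z-turn 2.0
```

Emit:
step_arm(rows=[[[1.2, 0.3, 0], [25, -3, 0], 60], [[0, 0, 0], [35, -3, 0], 60], [[0, 0, 0], [36, -3, 0], 60], [[0, 0, 0], [36, -3, 0], 60], [[0, 0, 0], [36, -3, 0], 60], [[0, 0, 0], [36, -3, 0], 60], [[0, 0, 0], [36, -3, 0], 60], [[0, 0, 0], [36, -3, 0], 60], [[0, 0, 0], [36, -3, 0], 60], [[0, 0, 0], [36, -3, 0], 60], [[0, 0, 0], [25, -3, 0], 60], [[0, 0, 0], [0, 0, 0], 60]])

```text
time: 7.42
position: [0.5068, 0.1564, 0.2857]
tool_rot: [2.554, 1.815, 0.016]
ft_force: [-2.1, 0.4, 0.5]
grip_width: 0.692
```

```bash
python3 -c "
from h import *
plan(.5048,.174,.12,-20)
"
```

```text
t 7.42 pos [0.5068 0.1564 0.2857] jaw -19.2 grip 60.2mm ft [-2.1  0.4  0.5]
delta mm [ 15.4  -9.7 165.6] norm 166.6 tilt turn [ 0.73 -0.2   0.  ] z-turn 0.8
```

Emit:
step_arm(rows=[[[0.7, -0.2, 0.8], [12, -6, 15], 60], [[0, 0, 0], [4, -4, 30], 60], [[0, 0, 0], [0, 0, 30], 60], [[0, 0, 0], [0, 0, 30], 60], [[0, 0, 0], [0, 0, 30], 60], [[0, 0, 0], [0, 0, 15], 60], [[0, 0, 0], [0, 0, 0], 60], [[0, 0, 0], [0, 0, 0], 60]])

```text
time: 8.08
position: [0.5075, 0.1751, 0.129]
tool_rot: [2.577, 1.796, 0.012]
ft_force: [0.1, 0.8, 0.3]
grip_width: 0.691
```

```bash
python3 -c "
from h import *
plan(.5048,.174,.055,-20)
from bench import optics
for n in('top','side'):
    d=optics.get_image(n);np.savez(n+'5.npz',**d)
    crop(d,(150,170,290,290) if n=='top' else (240,220,400,350),5,'pics/'+n+'5.png')
"
```

```text
t 8.08 pos [0.5075 0.1751 0.129 ] jaw -20.3 grip 60.1mm ft [0.1 0.8 0.3]
delta mm [-2.4 -2.5 74. ] norm 74.1 tilt turn [ 0.29 -0.32  0.  ] z-turn -0.3
```

View pics/side5.png

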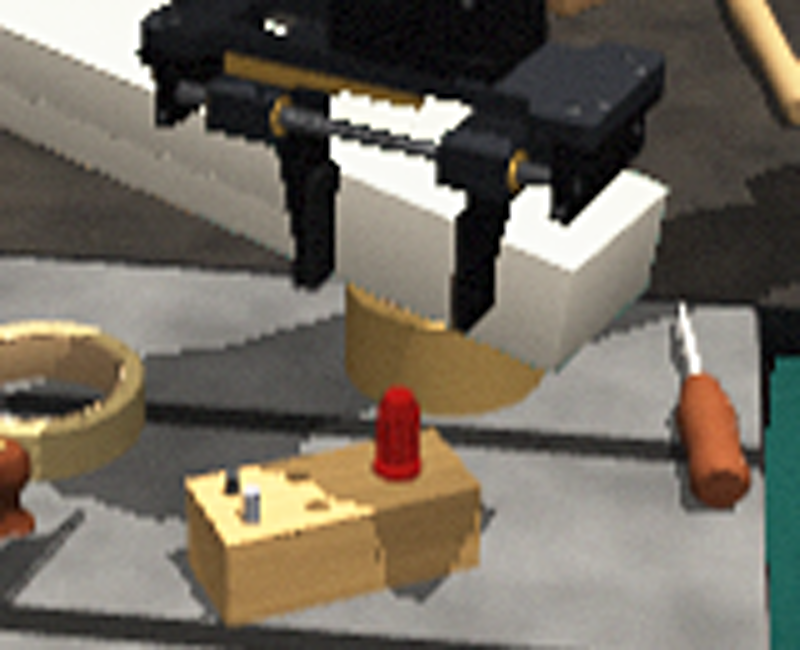

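View pics/top5.png

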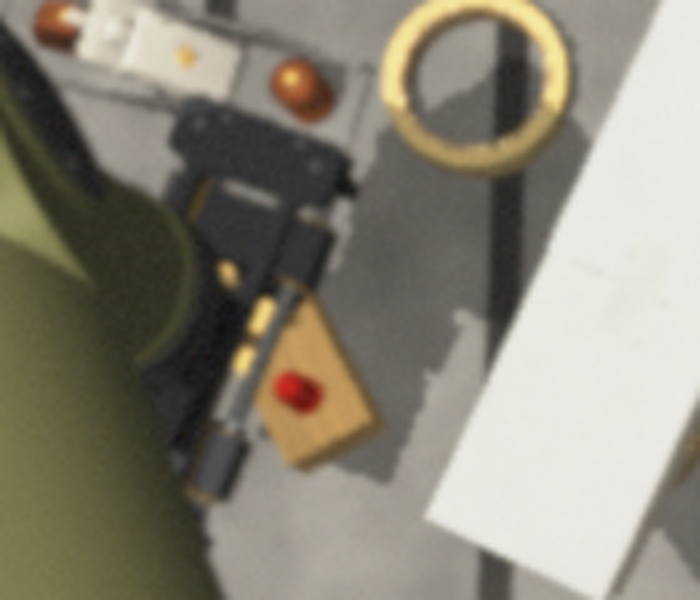

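```bash
python3 -c "
from h import *
s=load('side5.npz');t=load('top5.npz')
M=Ro.from_rotvec([2.577, 1.796, 0.012]).as_matrix();p=np.array([.5075,.1751,.129])
for k in(-.030-.0075,.030+.0075):
  print((proj(s,p+M@[0,k,.008])-[240,220])*5)
PIN=[[(.010,.040),(.010,.044)],[(.008,.044),(.008,.076)]]
for d,u,v in((t,209,248),(s,319,306)):
    m=comp(redmask(d),u,v); print(m.sum(),silh_fit(d,m,.506,.17,PIN))
"
```

```text
[[476.3044409  316.38504858]]
[[307.33714158 271.570455  ]]
40 (array([0.50534651, 0.17393313]), np.float64(0.5395709872245789))
137 (array([0.50406533, 0.17430556]), np.float64(0.7821726202964783))
```

Emit:
step_arm(rows=[[[0.3, -0.3, 0], [-1.5, -1.5, 15], 60], [[0, 0, 0], [-1, -1, 20], 55], [[0, 0, 0], [0, 0, 20], 50], [[0, 0, 0], [0, 0, 9], 50], [[0, 0, 0], [0, 0, 0], 50], [[0, 0, 0], [0, 0, 0], 50]])

```text
time: 8.68
position: [0.5117, 0.1743, 0.0693]
tool_rot: [2.575, 1.787, 0.021]
ft_force: [1.0, 0.8, 0.5]
grip_width: 0.575
```

```bash
python3 -c "
from h import *
plan(.5048,.174,.056,-20)
"
```

```text
t 8.68 pos [0.5117 0.1743 0.0693] jaw -20.5 grip 50.1mm ft [1.  0.8 0.5]
delta mm [-2.8 -6.6 13.2] norm 15.0 tilt turn [ 0.79 -0.4   0.  ] z-turn -0.5
```

Emit:
step_arm(rows=[[[0.8, -0.4, 0], [-2.5, -6, 7], 50], [[0, 0, 0], [0, 0, 5], 50], [[0, 0, 0], [0, 0, 0], 50], [[0, 0, 0], [0, 0, 0], 50]])

```text
time: 9.02
position: [0.5068, 0.1748, 0.059]
tool_rot: [2.58, 1.79, 0.004]
ft_force: [0.2, 0.1, 0.7]
grip_width: 0.574
```

```bash
python3 -c "
from h import *
plan(.5048,.174,.056,-20)
"
```

```text
t 9.02 pos [0.5068 0.1748 0.059 ] jaw -20.5 grip 49.9mm ft [0.2 0.1 0.7]
delta mm [-1.4 -1.6  3. ] norm 3.7 tilt turn [ 0.14 -0.09  0.  ] z-turn -0.5
```

Emit:
step_arm(rows=[[[0.1, -0.1, 0], [-1.2, -1.4, 2.5], 40], [[0, 0, 0], [0, 0, 0], 0], [[0, 0, 0], [0, 0, 0], 0], [[0, 0, 0], [0, 0, 0], 0], [[0, 0, 0], [0, 0, 0], 0], [[0, 0, 0], [0, 0, 0], 0], [[0, 0, 0], [0, 0, 0], 0]], grip_force=8)

```text
time: 9.6
position: [0.5058, 0.1743, 0.0575]
tool_rot: [2.58, 1.79, 0.003]
ft_force: [-0.6, -0.2, -0.3]
grip_width: 0.176
```

```bash
python3 -c "
from h import *
plan(.5048,.174,.056,-20)
"
```

```text
t 9.60 pos [0.5058 0.1743 0.0575] jaw -20.5 grip 15.3mm ft [-0.6 -0.2 -0.3]
delta mm [-0.7 -0.8  1.5] norm 1.9 tilt turn [ 0.16 -0.04  0.  ] z-turn -0.5
```

Emit:
step_arm(rows=[[[0, 0, 0], [0, 0, 0], 0], [[0, 0, 0], [0, 0, 0], 0], [[0, 0, 0], [0, 0, -5], 0], [[0, 0, 0], [0, 0, -10], 0], [[0, 0, 0], [0, 0, -12], 0], [[0, 0, 0], [0, 0, -15], 0], [[0, 0, 0], [0, 0, -20], 0], [[0, 0, 0], [0, 0, -20], 0], [[0, 0, 0], [0, 0, 0], 0]], grip_force=30)

```text
time: 10.35
position: [0.5054, 0.1752, 0.1474]
tool_rot: [2.579, 1.792, 0.005]
ft_force: [0.5, 1.0, -0.3]
grip_width: 0.174
```

```bash
python3 -c "
from h import *
plan(.53,-.265,.28,-20)
from bench import optics
for n in('side',):
    d=optics.get_image(n);np.savez(n+'6.npz',**d)
    crop(d,(240,220,400,350),5,'pics/'+n+'6.png')
"
```

```text
t 10.35 pos [0.5054 0.1752 0.1474] jaw -20.4 grip 15.1mm ft [ 0.5  1.  -0.3]
delta mm [-403.8  176.9 -132.8] norm 460.4 tilt turn [ 0.15 -0.1   0.  ] z-turn -0.4
```

View pics/side6.png

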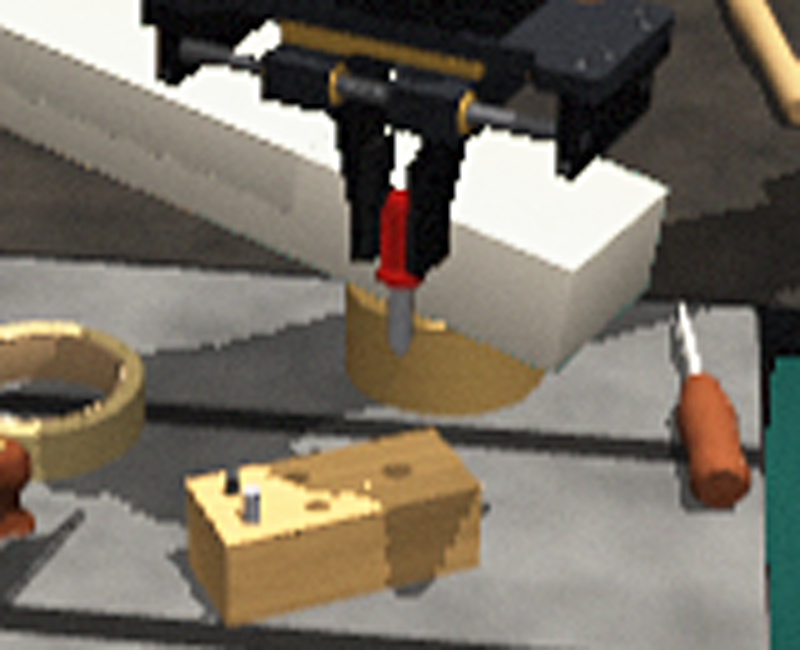

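Emit:
step_arm(rows=[[[0, 0, 0], [0, 0, -20], 0], [[0, 0, 0], [0, 0, -30], 0], [[0, 0, 0], [0, 0, -30], 0], [[0, 0, 0], [-10, 4, -30], 0], [[0, 0, 0], [-20, 9, -15], 0], [[0, 0, 0], [-25, 11, 0], 0], [[0, 0, 0], [-30, 13, 0], 0], [[0, 0, 0], [-30, 13, 0], 0], [[0, 0, 0], [-30, 13, 0], 0], [[0, 0, 0], [-30, 13, 0], 0], [[0, 0, 0], [-30, 13, 0], 0], [[0, 0, 0], [-30, 13, 0], 0]])

```text
time: 11.4
position: [0.5134, -0.0811, 0.2719]
tool_rot: [-2.556, -1.818, 0.012]
ft_force: [0.2, 0.1, -1.4]
grip_width: 0.173
```

```bash
python3 -c "
from h import *
plan(.53,-.265,.25,-20)
"
```

```text
t 11.40 pos [ 0.5134 -0.0811  0.2719] jaw -19.2 grip 15.1mm ft [ 0.2  0.1 -1.4]
delta mm [-168.2   76.2   21.9] norm 186.0 tilt turn [-0.49  0.21  0.  ] z-turn 0.8
```

Emit:
step_arm(rows=[[[-0.5, 0.2, 0.8], [-28, 12, 0], 0], [[0, 0, 0], [-30, 13, 0], 0], [[0, 0, 0], [-30, 13, 0], 0], [[0, 0, 0], [-30, 13, 0], 0], [[0, 0, 0], [-25, 11, 0], 0], [[0, 0, 0], [-15, 7, 5], 0], [[0, 0, 0], [0, 0, 0], 0], [[0, 0, 0], [0, 0, 0], 0]])

```text
time: 12.07
position: [0.5175, -0.27, 0.2587]
tool_rot: [-2.578, -1.781, 0.014]
ft_force: [0.1, 1.0, -1.0]
grip_width: 0.17
```

```bash
python3 -c "
from h import *
t=load('top4.npz');s=load('side4.npz')
print(at_z(t,350+342.5/9-.5,200+343.5/9-.5,.067),'nut',at_z(t,350+247/9-.5,200+272/9-.5,.073))
crop(s,(305,200,375,240),10,'pics/s4b.png')
plan(.53,-.265,.16,-20)
"
```

```text
[ 0.53040059 -0.26743818  0.067     ] nut [ 0.54899975 -0.24101065  0.073     ]
t 12.07 pos [ 0.5175 -0.27    0.2587] jaw -20.7 grip 14.8mm ft [ 0.1  1.  -1. ]
delta mm [ 9.3 11.1 98.5] norm 99.6 tilt turn [-0.7   0.15  0.  ] z-turn -0.7
```

View pics/s4b.png

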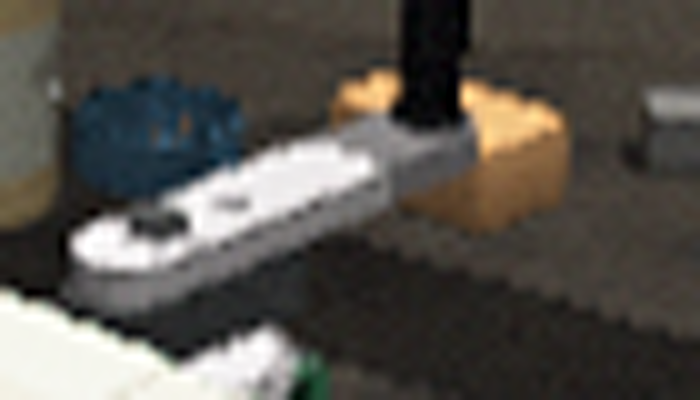

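Emit:
step_arm(rows=[[[-0.7, 0.1, -0.7], [9, 10, 20], 0], [[0, 0, 0], [0, 0, 25], 0], [[0, 0, 0], [0, 0, 25], 0], [[0, 0, 0], [0, 0, 25], 0], [[0, 0, 0], [0, 0, 0], 0], [[0, 0, 0], [0, 0, 0], 0], [[0, 0, 0], [0, 0, 0], 0]])

```text
time: 12.65
position: [0.5326, -0.2511, 0.1613]
tool_rot: [-2.557, -1.819, -0.005]
ft_force: [0.9, 0.9, -0.4]
grip_width: 0.175
```

```bash
python3 -c "
from h import *
from bench import optics
for n in('top','side'):
    d=optics.get_image(n);np.savez(n+'7.npz',**d)
    crop(d,(340,190,420,270) if n=='top' else (290,160,380,240),8,'pics/'+n+'7.png')
plan(.53,-.265,.14,-20)
print(at_z(load('side4.npz'),305+23.35-.5,200+20.4-.5,.067))
"
```

```text
t 12.75 pos [ 0.5336 -0.2519  0.1626] jaw -19.2 grip 14.7mm ft [-0.5  0.  -0.7]
delta mm [-13.6   0.9  22.5] norm 26.3 tilt turn [ 0.13 -0.24  0.  ] z-turn 0.8
[ 0.52926959 -0.26445068  0.067     ]
```

View pics/side7.png

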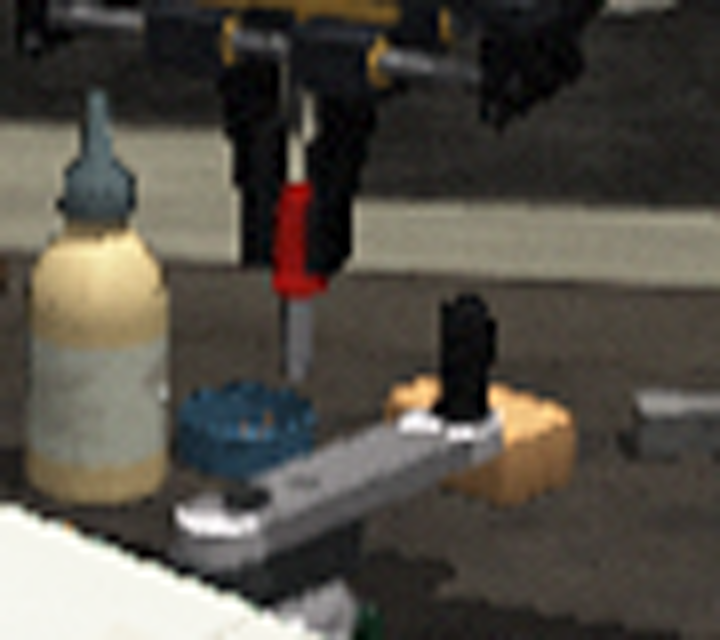

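View pics/top7.png

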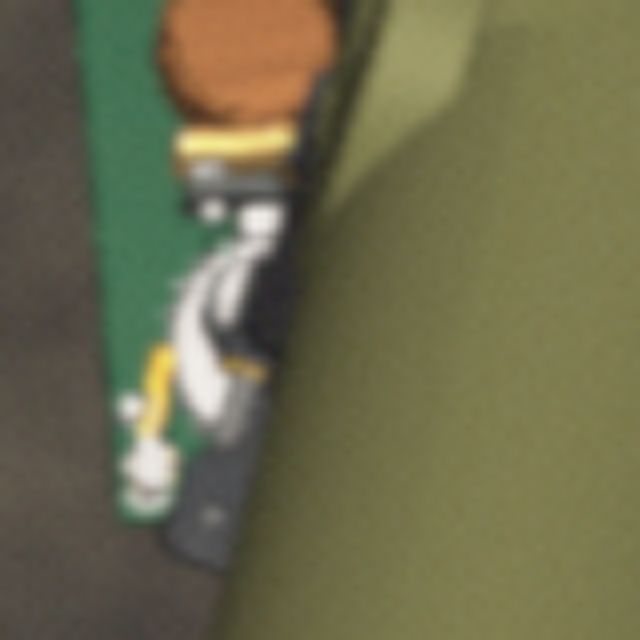

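```bash
cat >> h.py <<'E'
def overlay(d,box,f,name,polys):
    x0,y0,x1,y1=box
    im=cv2.resize(np.ascontiguousarray(d["frame"][y0:y1,x0:x1,::-1]),None,fx=f,fy=f,interpolation=cv2.INTER_CUBIC)
    for P,c in polys:
        q=(proj(d,P)-[x0,y0]+.5)*f-.5
        cv2.polylines(im,[cv2.convexHull(np.round(q*16).astype(np.int32))],True,c,1,cv2.LINE_AA,4)
    cv2.imwrite(name,im)
def pinpolys(x,y,z):
    return [(cyl(x,y,[(.01,z),(.01,z+.004)]),(0,255,255)),(cyl(x,y,[(.008,z+.004),(.008,z+.036)]),(0,255,0)),(cyl(x,y,[(.005,z),(.005,z-.028)]),(255,255,0)),(cyl(x,y,[(.003,z-.034),(.005,z-.028)]),(255,255,0))]
E
python3 -c "
from h import *
d=load('side7.npz')
# tool axis
P=pinpolys(.5331,-.2516,.1625-.0175)
hx,hy=.5293,-.2645
P+=[(cyl(hx,hy,[(.00575,.067)]),(0,255,255)), (cyl(hx-.0188/.032*.088,hy-.0259/.032*.088,[(.01,.067),(.01,.113)]),(0,255,0)),(cyl(hx+.0188,hy+.0259,[(.008,.073)]),(0,0,255))]
overlay(d,(300,170,370,230),11,'pics/o7.png',P)
s=load('side0.npz')
overlay(s,(285,280,345,325),12,'pics/o0.png',pinpolys(.504,.1743,.04))
"
```

```text
(no output)
```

View pics/o7.png

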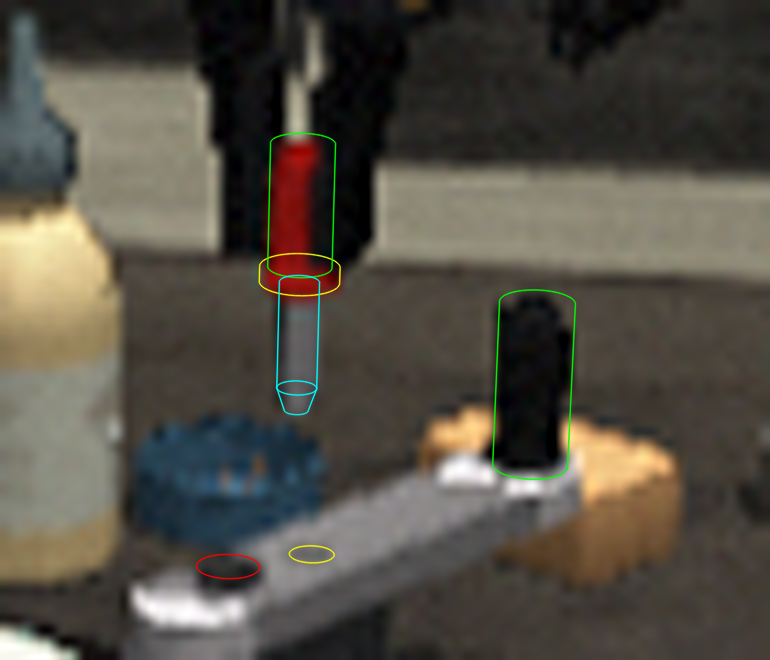

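View pics/o0.png

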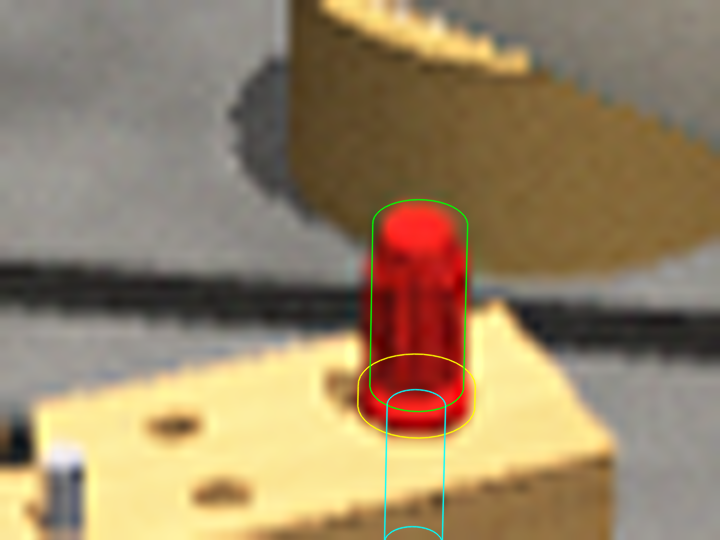

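Emit:
step_arm(rows=[[[0.1, -0.2, 0], [-12, 1, 10], 0], [[0, 0, 0], [-3, 0, 10], 0], [[0, 0, 0], [0, 0, 8], 0], [[0, 0, 0], [0, 0, 3], 0], [[0, 0, 0], [0, 0, 0], 0], [[0, 0, 0], [0, 0, 0], 0]])

```text
time: 13.25
position: [0.5309, -0.2704, 0.1323]
tool_rot: [2.557, 1.813, 0.004]
ft_force: [-0.8, 0.6, -1.3]
grip_width: 0.175
```

```bash
python3 -c "
from h import *
plan(.53,-.2674,.125,-20)
"
```

```text
t 13.25 pos [ 0.5309 -0.2704  0.1323] jaw -19.3 grip 15.2mm ft [-0.8  0.6 -1.3]
delta mm [ 2.6 -1.9  7.3] norm 8.0 tilt turn [0.39 0.11 0.  ] z-turn 0.7
```

Emit:
step_arm(rows=[[[0.4, 0.1, 0], [2.5, -1.8, 4], 0], [[0, 0, 0], [0, 0, 2], 0], [[0, 0, 0], [0, 0, 0], 0], [[0, 0, 0], [0, 0, 0], 0]])

```text
time: 13.58
position: [0.5303, -0.2667, 0.1258]
tool_rot: [-2.562, -1.817, -0.0]
ft_force: [0.8, -0.4, 0.1]
grip_width: 0.174
```

```bash
python3 -c "
from h import *
plan(.53,-.2674,.125,-20)
from bench import optics,status
for n in('side',):
    d=optics.get_image(n);np.savez(n+'8.npz',**d)
s=status.get_state();p=s['position'];print(p)
P=pinpolys(p[0],p[1],p[2]-.0175)
P+=[(cyl(.53,-.2674,[(.00575,.067)]),(0,255,255)),(cyl(.53+.0188,-.2674+.0259,[(.008,.073)]),(0,0,255))]
overlay(d,(300,170,370,230),11,'pics/o8.png',P); crop(d,(300,170,370,230),11,'pics/s8.png')
"
```

```text
t 13.58 pos [ 0.5303 -0.2667  0.1258] jaw -19.3 grip 15.1mm ft [ 0.8 -0.4  0.1]
delta mm [-0.8 -0.1  0.8] norm 1.1 tilt turn [-0.04 -0.03  0.  ] z-turn 0.7
[ 0.53033467 -0.26674146  0.12588378]
```

View pics/o8.png

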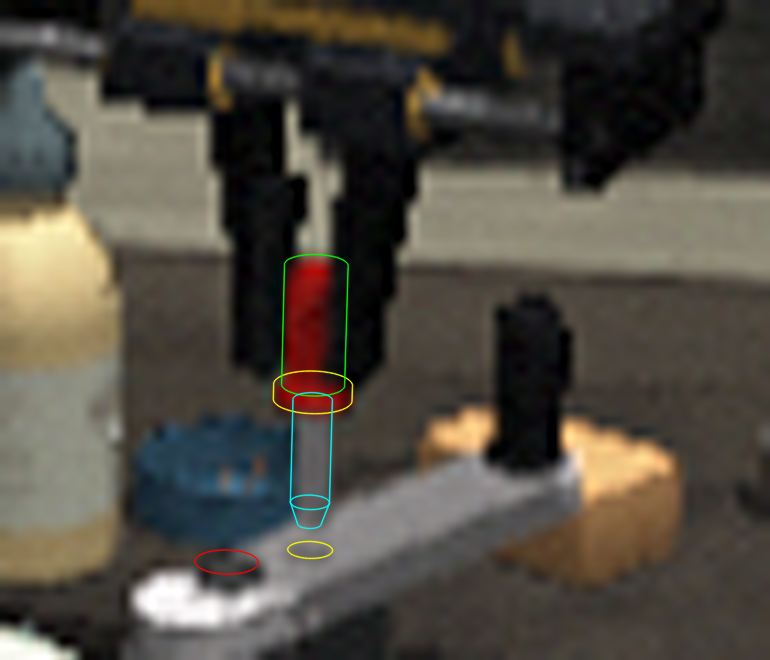

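View pics/s8.png

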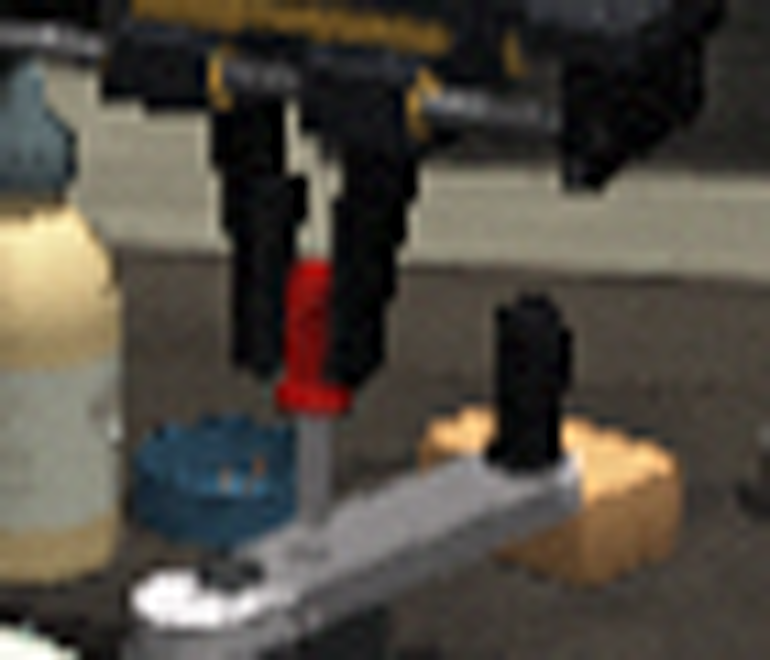

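Emit:
step_arm(rows=[[[0, 0, 0], [0, 0.4, 2.5], 0], [[0, 0, 0], [0, 0, 2.5], 0], [[0, 0, 0], [0, 0, 2.5], 0], [[0, 0, 0], [0, 0, 2], 0], [[0, 0, 0], [0, 0, 0], 0]])

```text
time: 14.05
position: [0.5312, -0.2669, 0.1161]
tool_rot: [2.562, 1.818, 0.001]
ft_force: [-0.6, -0.7, -0.3]
grip_width: 0.172
```

```bash
python3 -c "
from h import *
plan(.5303,-.2667,.115,-20)
"
```

```text
t 14.05 pos [ 0.5312 -0.2669  0.1161] jaw -19.3 grip 15.0mm ft [-0.6 -0.7 -0.3]
delta mm [-0.1 -0.9  1.1] norm 1.4 tilt turn [ 0.04 -0.01  0.  ] z-turn 0.7
```

Emit:
step_arm(rows=[[[0, 0, 0], [0, 0, 2.5], 0], [[0, 0, 0], [0, 0, 2.5], 0], [[0, 0, 0], [0, 0, 2], 0]])

```text
time: 14.3
position: [0.5314, -0.2671, 0.1088]
tool_rot: [2.561, 1.817, 0.001]
ft_force: [0.4, 0.7, -0.6]
grip_width: 0.171
```

```bash
python3 -c "
from h import *
plan(.5303,-.2667,.115,-20)
"
```

```text
t 14.30 pos [ 0.5314 -0.2671  0.1088] jaw -19.3 grip 14.9mm ft [ 0.4  0.7 -0.6]
delta mm [ 0.  -1.1 -6.3] norm 6.4 tilt turn [0.07 0.   0.  ] z-turn 0.7
```

Emit:
step_arm(rows=[[[0, 0, 0], [0, 0, 2.5], 0], [[0, 0, 0], [0, 0, 2.5], 0], [[0, 0, 0], [0, 0, 2.5], 0], [[0, 0, 0], [0, 0, 2.5], 0]])

```text
time: 14.63
position: [0.5313, -0.2672, 0.0976]
tool_rot: [2.562, 1.817, 0.001]
ft_force: [-0.6, -0.2, -0.9]
grip_width: 0.174
```

```bash
python3 -c "
from h import *
plan(.5303,-.2667,.0845,-20)
"
```

```text
t 14.63 pos [ 0.5313 -0.2672  0.0976] jaw -19.3 grip 15.1mm ft [-0.6 -0.2 -0.9]
delta mm [ 0.1 -1.2 13.1] norm 13.2 tilt turn [0.07 0.   0.  ] z-turn 0.7
```

Emit:
step_arm(rows=[[[0, 0, 0], [0, 0, 2.5], 0], [[0, 0, 0], [0, 0, 2.5], 0], [[0, 0, 0], [0, 0, 2.5], 0], [[0, 0, 0], [0, 0, 2.5], 0], [[0, 0, 0], [0, 0, 2], 0]])

```text
time: 15.05
position: [0.5313, -0.2672, 0.0843]
tool_rot: [2.562, 1.817, 0.001]
ft_force: [-5.2, 1.9, 17.5]
grip_width: 0.177
```

```bash
python3 -c "
from h import *
plan(.5303,-.2667,.0845,-20)
"
```

```text
t 15.05 pos [ 0.5313 -0.2672  0.0843] jaw -19.3 grip 15.4mm ft [-5.2  1.9 17.5]
delta mm [ 0.1 -1.1 -0.2] norm 1.1 tilt turn [0.05 0.   0.  ] z-turn 0.7
```

Emit:
step_arm(rows=[[[0, 0, 0], [0, 0, 0], 40], [[0, 0, 0], [0, 0, 0], 40], [[0, 0, 0], [0, 0, 0], 40], [[0, 0, 0], [0, 0, 0], 40], [[0, 0, 0], [0, 0, -8], 45], [[0, 0, 0], [0, 0, -20], 45], [[0, 0, 0], [0, 0, -25], 45], [[0, 0, 0], [0, 0, -30], 60], [[0, 0, 0], [0, 0, -20], 87], [[0, 0, 0], [0, 0, 0], 87]])

```text
time: 15.88
position: [0.5303, -0.2663, 0.1922]
tool_rot: [-2.56, -1.817, 0.001]
ft_force: [1.2, 0.1, 0.4]
grip_width: 0.665
```

```bash
python3 -c "
from h import *
from bench import optics,status
for n in('side',):
    d=optics.get_image(n);np.savez(n+'9.npz',**d)
overlay(d,(300,170,370,230),11,'pics/o9.png',pinpolys(.53,-.2674,.067)[:2]); 
plan(.481,-.338,.17,-67)
"
```

```text
t 15.93 pos [ 0.5299 -0.2661  0.1907] jaw -19.2 grip 61.1mm ft [-0.3  0.3 -0.3]
delta mm [-84.  -22.4  20.7] norm 89.4 tilt turn [-0.21 -0.08  0.  ] z-turn 47.8
```

View pics/o9.png

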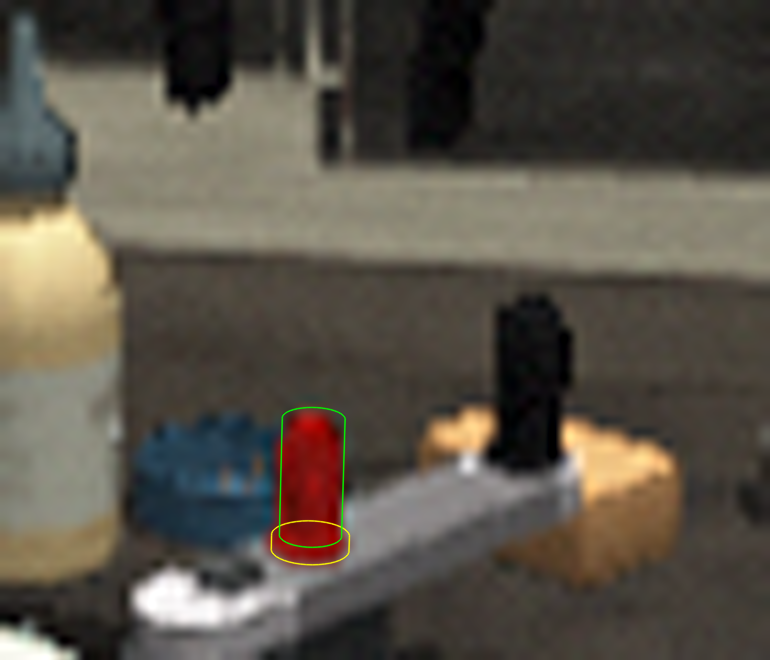

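Emit:
step_arm(rows=[[[-0.2, 0, 6.8], [-10, 0, 0], 87], [[0, 0, 6.8], [-10, 0, 0], 87], [[0, 0, 6.8], [-10, 0, 0], 87], [[0, 0, 6.8], [-10, 0, 0], 87], [[0, 0, 6.8], [-10, 0, 0], 87], [[0, 0, 6.8], [-10, 0, 0], 87], [[0, 0, 6.8], [-5, 0, 0], 87], [[0, 0, 0], [0, 0, 0], 87]])

```text
time: 16.6
position: [0.4854, -0.3146, 0.1838]
tool_rot: [-3.081, -0.571, 0.01]
ft_force: [-0.3, 0.4, -0.4]
grip_width: 0.999
```

```bash
python3 -c "
from h import *
plan(.4796,-.3384,.15,-67)
"
```

```text
t 16.60 pos [ 0.4854 -0.3146  0.1838] jaw -69.0 grip 86.9mm ft [-0.3  0.4 -0.4]
delta mm [-13.8  20.4  33.7] norm 41.8 tilt turn [-0.54  0.26  0.  ] z-turn -2.0
```

Emit:
step_arm(rows=[[[-0.5, 0.3, -2], [-13, 19, 10], 87], [[0, 0, 0], [0, 0, 20], 87], [[0, 0, 0], [0, 0, 20], 87], [[0, 0, 0], [0, 0, 15], 87], [[0, 0, 0], [0, 0, 10], 87], [[0, 0, 0], [0, 0, 5], 87], [[0, 0, 0], [0, 0, 0], 87], [[0, 0, 0], [0, 0, 0], 87]])

```text
time: 17.27
position: [0.4797, -0.3345, 0.0965]
tool_rot: [-3.065, -0.667, 0.002]
ft_force: [-0.0, 0.9, -0.2]
grip_width: 0.996
```

```bash
python3 -c "
from h import *
plan(.4796,-.3384,.086,-67)
"
```

```text
t 17.27 pos [ 0.4797 -0.3345  0.0965] jaw -65.5 grip 86.7mm ft [-0.   0.9 -0.2]
delta mm [-1.8  3.6 10.5] norm 11.2 tilt turn [-0.3   0.01  0.  ] z-turn 1.5
```

Emit:
step_arm(rows=[[[-0.3, 0, 0], [-1.5, 3, 6], 80], [[0, 0, 0], [0, 0, 4], 60], [[0, 0, 0], [0, 0, 1], 30], [[0, 0, 0], [0, 0, 0], 30], [[0, 0, 0], [0, 0, 0], 30], [[0, 0, 0], [0, 0, 0], 30], [[0, 0, 0], [0, 0, 0], 30], [[0, 0, 0], [0, 0, 0], 30], [[0, 0, 0], [0, 0, 0], 30], [[0, 0, 0], [0, 0, 0], 30]], grip_force=5)

```text
time: 18.1
position: [0.4824, -0.3393, 0.0886]
tool_rot: [3.063, 0.67, 0.007]
ft_force: [-0.5, 0.3, -0.1]
grip_width: 0.375
```

```bash
python3 -c "
from h import *
plan(.4796,-.3384,.086,-67)
from bench import optics
d=optics.get_image('side')
crop(d,(290,160,380,240),8,'pics/s10.png')
"
```

```text
t 18.10 pos [ 0.4824 -0.3393  0.0886] jaw -65.3 grip 32.7mm ft [-0.5  0.3 -0.1]
delta mm [-2.1 -2.   2.6] norm 3.9 tilt turn [ 0.39 -0.19  0.  ] z-turn 1.7
```

View pics/s10.png

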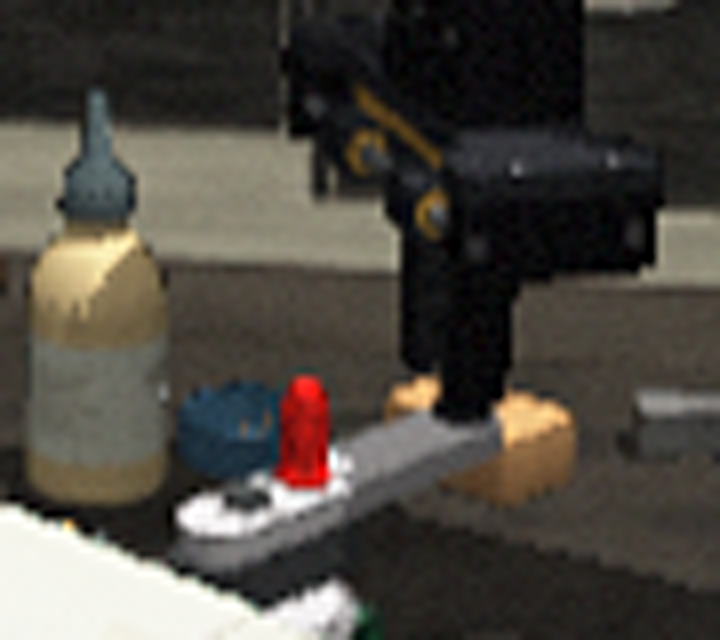

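Emit:
step_arm(rows=[[[0.4, -0.2, 0], [-1.8, -1.8, 2], 30], [[0, 0, 0], [0, 0, 0], 0], [[0, 0, 0], [0, 0, 0], 0], [[0, 0, 0], [0, 0, 0], 0], [[0, 0, 0], [0, 0, 0], 0], [[0, 0, 0], [0, 0, 0], 0], [[0, 0, 0], [0, 0, 0], 0]])

```text
time: 18.73
position: [0.4796, -0.3388, 0.0864]
tool_rot: [-3.069, -0.671, 0.002]
ft_force: [-0.6, -0.2, 0.6]
grip_width: 0.223
```

```bash
python3 -c "
from h import *
plan(.4796,-.3384,.086,-67)
"
```

```text
t 18.73 pos [ 0.4796 -0.3388  0.0864] jaw -65.3 grip 19.4mm ft [-0.6 -0.2  0.6]
delta mm [ 0.2 -0.4  0.4] norm 0.6 tilt turn [-0.03  0.05  0.  ] z-turn 1.7
```

```bash
cat >> h.py <<'E'
def lev():
    from bench import status
    s=status.get_state();p=s["position"];H=np.array([.5501,-.2413])
    M=Ro.from_rotvec(s["tool_rot"]).as_matrix()
    j=np.degrees(np.arctan2(M[1,1],M[0,1])); r=p[:2]-H
    th=np.degrees(np.arctan2(r[1],r[0]))%360; th0=np.degrees(np.arctan2(-.3388-H[1],.4796-H[0]))%360
    tilt=np.degrees(M.T@np.cross(M[:,2],[0,0,-1]))
    u=np.array([np.sin(np.radians(th)),-np.cos(np.radians(th)),0])
    er=M.T@np.array([r[0],r[1],0])/np.hypot(*r)
    print("t %.2f a=%.3f rad (%.1f deg) r=%.4f z=%.4f jaw %.1f rel %.1f ft %s tang F %.1f tilt %s grip %.1f"%(s["time"],np.radians(th0-th),th0-th,np.hypot(*r),p[2],j,j-th+th0,s["ft_force"].round(1),s["ft_force"]@u,tilt.round(2),s["grip_width"]*87))
    print("tool-frame tangent",(M.T@u).round(3),"radial out",er.round(3))
E
python3 -c "
from h import *
lev()"
```

```text
t 18.73 a=0.000 rad (0.0 deg) r=0.1204 z=0.0864 jaw -65.3 rel -65.3 ft [-0.6 -0.2  0.6] tang F 0.4 tilt [-0.03  0.05  0.  ] grip 19.4
tool-frame tangent [-0.492 -0.871  0.001] radial out [-0.871  0.492  0.001]
```

Emit:
step_arm(rows=[[[0, 0, 0], [0, 0, 0], 0], [[0, 0, 0], [0, 0, 0], 0], [[0, 0, 0], [0, 0, 0], 0], [[0, 0, 3], [-2.9, -5.6, 0], 0], [[0, 0, 3], [-2.9, -5.6, 0], 0]], grip_force=30)

```text
time: 19.15
position: [0.4712, -0.3323, 0.0864]
tool_rot: [3.098, 0.505, 0.003]
ft_force: [3.2, -3.2, -2.9]
grip_width: 0.22
```

```bash
python3 -c "
from h import *
lev()"
```

```text
t 19.15 a=0.088 rad (5.0 deg) r=0.1204 z=0.0864 jaw -71.5 rel -66.4 ft [ 3.2 -3.2 -2.9] tang F -4.5 tilt [ 0.16 -0.08  0.  ] grip 19.1
tool-frame tangent [-0.508 -0.861 -0.003] radial out [-0.861  0.508  0.   ]
```

Emit:
step_arm(rows=[[[0, 0, 3], [-2.9, -5.6, 0], 0], [[0, 0, 3], [-2.9, -5.6, 0], 0], [[0, 0, 3], [-2.9, -5.6, 0], 0], [[0, 0, 3], [-2.9, -5.6, 0], 0]])

```text
time: 19.48
position: [0.4578, -0.318, 0.0865]
tool_rot: [3.124, 0.166, 0.018]
ft_force: [4.1, -5.4, -4.0]
grip_width: 0.218
```

```bash
python3 -c "
from h import *
lev()"
```

```text
t 19.48 a=0.251 rad (14.4 deg) r=0.1200 z=0.0865 jaw -83.9 rel -69.5 ft [ 4.1 -5.4 -4. ] tang F -6.8 tilt [ 0.78 -0.63  0.  ] grip 18.9
tool-frame tangent [-0.554 -0.832 -0.017] radial out [-0.832  0.554 -0.002]
```

Emit:
step_arm(rows=[[[0.5, -0.5, 2], [-3.2, -5.4, 0], 0], [[0, 0, 2.5], [-3.2, -5.4, 0], 0], [[0, 0, 2.5], [-3.2, -5.4, 0], 0], [[0, 0, 2.5], [-3.2, -5.4, 0], 0], [[0, 0, 2.5], [-3.2, -5.4, 0], 0]])

```text
time: 19.9
position: [0.4443, -0.2974, 0.0865]
tool_rot: [3.121, -0.175, 0.023]
ft_force: [2.6, -7.5, -4.1]
grip_width: 0.221
```

```bash
python3 -c "
from h import *
lev()"
```

```text
t 19.90 a=0.457 rad (26.2 deg) r=0.1198 z=0.0865 jaw -96.4 rel -70.3 ft [ 2.6 -7.5 -4.1] tang F -7.8 tilt [ 0.86 -0.88  0.  ] grip 19.2
tool-frame tangent [-0.564 -0.825 -0.021] radial out [-0.825  0.565 -0.004]
```

Emit:
step_arm(rows=[[[0.6, -0.6, 2], [-3.2, -5.4, 0], 0], [[0, 0, 2.5], [-3.2, -5.4, 0], 0], [[0, 0, 2.5], [-3.2, -5.4, 0], 0], [[0.3, -0.3, 2.5], [-3.2, -5.4, 0], 0], [[0, 0, 2.5], [-3.2, -5.4, 0], 0]])

```text
time: 20.32
position: [0.4353, -0.2745, 0.0865]
tool_rot: [3.089, -0.516, 0.016]
ft_force: [1.6, -5.2, -3.0]
grip_width: 0.224
```

```bash
python3 -c "
from h import *
lev()"
```

```text
t 20.32 a=0.663 rad (38.0 deg) r=0.1195 z=0.0865 jaw -109.0 rel -71.0 ft [ 1.6 -5.2 -3. ] tang F -5.5 tilt [ 0.45 -0.66  0.  ] grip 19.5
tool-frame tangent [-0.575 -0.818 -0.013] radial out [-0.818  0.575 -0.005]
```

Emit:
step_arm(rows=[[[0.4, -0.5, 2], [-3.3, -5.4, 0], 0], [[0, 0, 2.5], [-3.3, -5.4, 0], 0], [[0, 0, 2.5], [-3.3, -5.4, 0], 0], [[0.3, -0.3, 2.5], [-3.3, -5.4, 0], 0], [[0, 0, 2.5], [-3.3, -5.4, 0], 0]])

```text
time: 20.73
position: [0.4313, -0.251, 0.0865]
tool_rot: [3.017, -0.848, 0.011]
ft_force: [0.3, -5.8, -2.3]
grip_width: 0.218
```

```bash
python3 -c "
from h import *
lev()"
```

```text
t 20.73 a=0.863 rad (49.5 deg) r=0.1192 z=0.0865 jaw -121.4 rel -71.9 ft [ 0.3 -5.8 -2.3] tang F -5.9 tilt [ 0.31 -0.52  0.  ] grip 19.0
tool-frame tangent [-0.589 -0.808 -0.01 ] radial out [-0.808  0.589 -0.004]
```

Emit:
step_arm(rows=[[[0.3, -0.5, 2], [-2.8, -4.4, 0], 0], [[0, 0, 2], [-2.8, -4.4, 0], 0], [[0, 0, 2], [-2.8, -4.4, 0], 0], [[0.3, -0.3, 2], [-2.8, -4.4, 0], 0]])

```text
time: 21.07
position: [0.4314, -0.2359, 0.0865]
tool_rot: [2.952, -1.064, 0.004]
ft_force: [0.3, -3.4, -1.7]
grip_width: 0.218
```

```bash
python3 -c "
from h import *
lev()
P=np.array([(.4796,-.3388),(.4712,-.3323),(.4578,-.318),(.4443,-.2974),(.4353,-.2745),(.4313,-.251)])
from scipy.optimize import least_squares
print(least_squares(lambda q:np.hypot(*(P-q[:2]).T)-.12,[.55,-.24]).x)
from bench import optics
for n in ('side','top'):
    d=optics.get_image(n);np.savez(n+'11.npz',**d)
    crop(d,(290,160,380,240) if n=='side' else (330,170,430,270),8,'pics/%s11.png'%n)
"
```

```text
t 21.07 a=0.991 rad (56.8 deg) r=0.1188 z=0.0865 jaw -129.6 rel -72.9 ft [ 0.3 -3.4 -1.7] tang F -3.4 tilt [ 0.15 -0.2   0.  ] grip 18.9
tool-frame tangent [-0.602 -0.799 -0.004] radial out [-0.799  0.602 -0.001]
[ 0.55097525 -0.24246009]
```

View pics/side11.png

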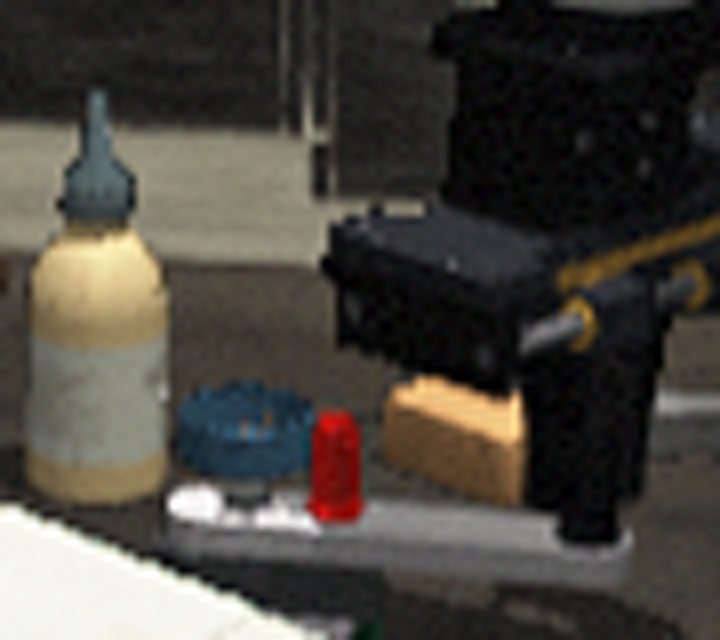

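View pics/top11.png

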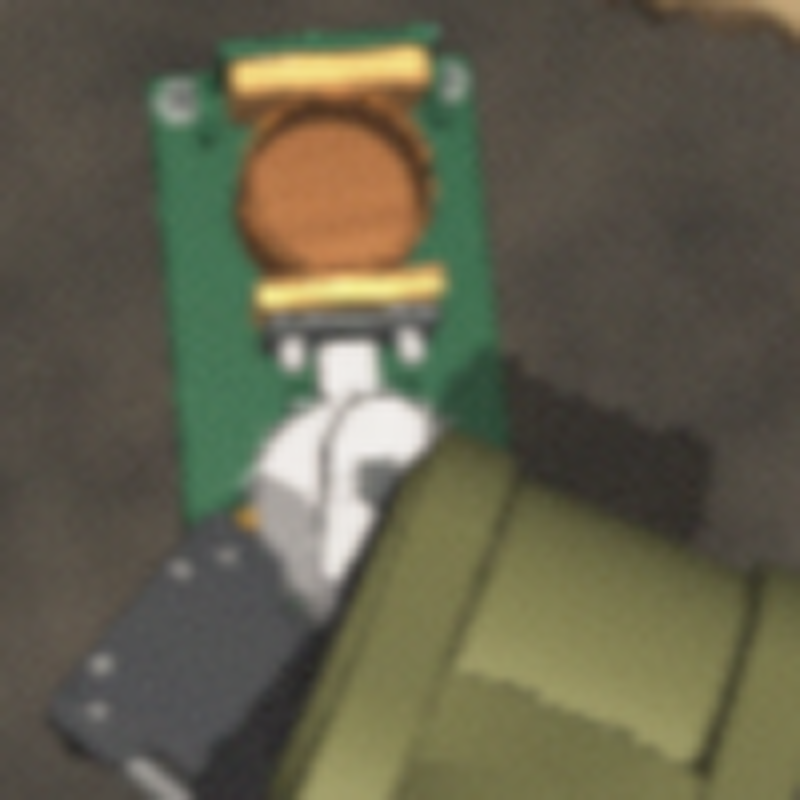

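Emit:
step_arm(rows=[[[0, 0, 1.5], [-2.4, -3.5, 0], 0], [[0, 0, 1.5], [-2.4, -3.5, 0], 0]])

```text
time: 21.33
position: [0.4323, -0.228, 0.0864]
tool_rot: [2.924, -1.138, 0.004]
ft_force: [-1.1, -2.5, -3.1]
grip_width: 0.219
```

```bash
python3 -c "
from h import *
lev()"
```

```text
t 21.33 a=1.057 rad (60.6 deg) r=0.1186 z=0.0864 jaw -132.5 rel -72.0 ft [-1.1 -2.5 -3.1] tang F -2.6 tilt [ 0.13 -0.21  0.  ] grip 19.1
tool-frame tangent [-0.589 -0.808 -0.004] radial out [-0.808  0.589 -0.002]
```

Emit:
step_arm(rows=[[[0, 0, 1.5], [-2.4, -3.3, 0], 0], [[0, 0, 1.5], [-2.4, -3.3, 0], 0]])

```text
time: 21.5
position: [0.4332, -0.2222, 0.0865]
tool_rot: [2.89, -1.215, 0.008]
ft_force: [-0.2, -4.8, -1.6]
grip_width: 0.22
```

```bash
python3 -c "
from h import *
lev()"
```

```text
t 21.50 a=1.107 rad (63.4 deg) r=0.1184 z=0.0865 jaw -135.6 rel -72.2 ft [-0.2 -4.8 -1.6] tang F -4.7 tilt [ 0.24 -0.4   0.  ] grip 19.1
tool-frame tangent [-0.592 -0.806 -0.008] radial out [-0.806  0.592 -0.003]
```

Emit:
step_arm(rows=[[[0, 0, 1.5], [-2.4, -3.3, 0], 0], [[0, 0, 0.5], [-1, -1.5, 0], 0], [[0, 0, 0], [0, 0, 0], 0]])

```text
time: 21.75
position: [0.4338, -0.2192, 0.0865]
tool_rot: [2.865, -1.262, 0.011]
ft_force: [0.7, -2.9, -1.6]
grip_width: 0.224
```

```bash
python3 -c "
from h import *
lev()
from bench import optics
for n in ('side','top'):
    d=optics.get_image(n);np.savez(n+'12.npz',**d)
    crop(d,(290,160,380,240) if n=='side' else (330,170,430,270),8,'pics/%s12.png'%n)
lev()
"
```

```text
t 21.75 a=1.132 rad (64.9 deg) r=0.1184 z=0.0865 jaw -137.5 rel -72.7 ft [ 0.7 -2.9 -1.6] tang F -2.7 tilt [ 0.4  -0.61  0.  ] grip 19.5
tool-frame tangent [-0.599 -0.801 -0.012] radial out [-0.801  0.599 -0.004]
t 21.85 a=1.132 rad (64.9 deg) r=0.1184 z=0.0865 jaw -137.5 rel -72.7 ft [-0.4 -2.2 -1.9] tang F -2.2 tilt [ 0.39 -0.6   0.  ] grip 19.4
tool-frame tangent [-0.599 -0.801 -0.012] radial out [-0.801  0.599 -0.004]
```

View pics/side12.png

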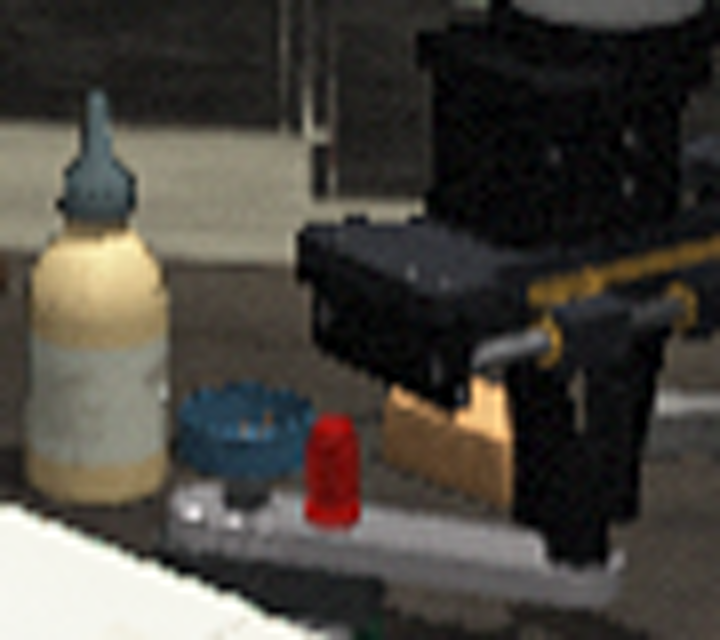

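View pics/top12.png

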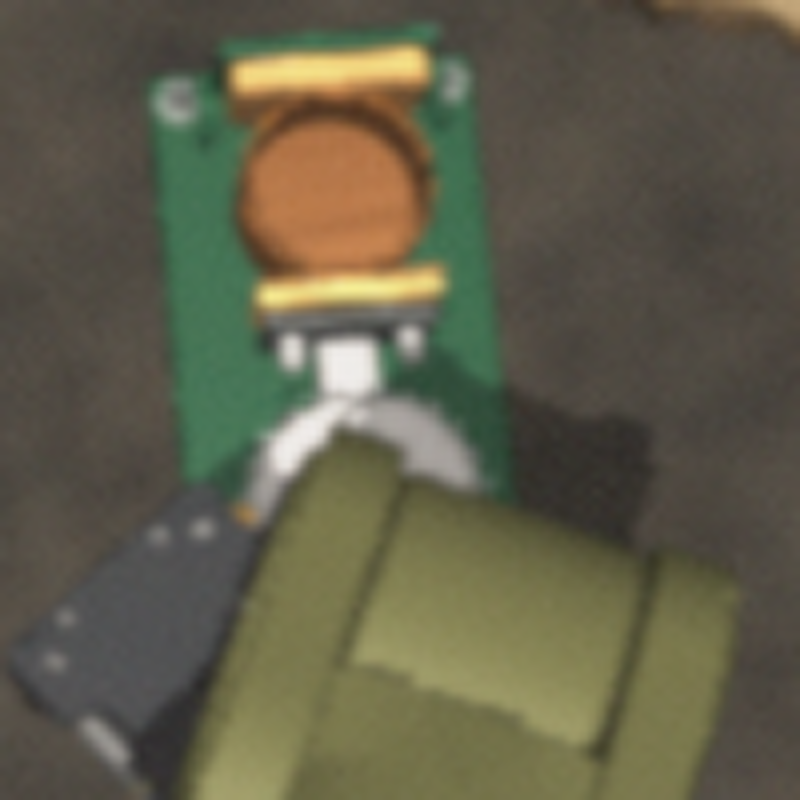

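```bash
python3 -c "
from h import *
P=np.array([(.4796,-.3388),(.4712,-.3323),(.4578,-.318),(.4443,-.2974),(.4353,-.2745),(.4313,-.251),(.4314,-.2359),(.4323,-.228),(.4332,-.2222),(.4338,-.2192)])
from scipy.optimize import least_squares
for r in(.119,.12,.121,None):
    o=least_squares(lambda q:np.hypot(*(P-q[:2]).T)-(r or q[2]),[.55,-.24,.12]);q=o.x
    a=np.degrees(np.arctan2(*(P-q[:2]).T[::-1]))%360
    print(r,q.round(4),abs(o.fun).max(),np.radians(a[0]-a[-1]),a[0],a[-1])
s=load('side12.npz')
for n in ('side11.npz','side12.npz','side9.npz'):
    s=load(n);m=comp(redmask(s),331,218 if n!='side9.npz' else 213,16)
    print(n,m.sum(),silh_fit(s,m,.52,-.245,[[(.010,.067),(.010,.071)],[(.008,.071),(.008,.103)]]))
"
```

```text
0.119 [ 0.5502 -0.2432  0.12  ] 0.00019343183556252974 1.1377219006213137 233.53883415476497 168.35217098956122
0.12 [ 0.5513 -0.2428  0.12  ] 0.00024226752987392686 1.1279196462365157 233.24810143615883 168.6230660769176
0.121 [ 0.5523 -0.2425  0.12  ] 0.0003210828297513513 1.1182802447734255 232.96217647078626 168.88943813241235
None [ 0.5491 -0.2436  0.1179] 0.0001511686325665479 1.1487420645535025 233.86566461724507 168.04759256918462
side11.npz 64 (array([ 0.51719701, -0.24003131]), np.float64(0.6692297458648682))
side12.npz 52 (array([ 0.51774188, -0.23389328]), np.float64(0.5573137402534485))
side9.npz 70 (array([ 0.53065819, -0.26714514]), np.float64(0.7547610402107239))
```

Emit:
step_arm(rows=[[[0.3, -0.4, 1], [-1.8, -2.5, 0], 0], [[0, 0, 1], [-1.8, -2.5, 0], 0], [[0, 0, 0], [0, 0, 0], 0], [[0, 0, 0], [0, 0, 0], 0]])

```text
time: 22.18
position: [0.435, -0.2142, 0.0865]
tool_rot: [2.848, -1.319, 0.004]
ft_force: [-0.6, -3.9, -0.9]
grip_width: 0.22
```

```bash
python3 -c "
from h import *
lev()"
```

```text
t 22.18 a=1.176 rad (67.4 deg) r=0.1183 z=0.0865 jaw -139.7 rel -72.3 ft [-0.6 -3.9 -0.9] tang F -4.0 tilt [ 0.1  -0.22  0.  ] grip 19.2
tool-frame tangent [-0.594 -0.804 -0.004] radial out [-0.804  0.594 -0.002]
```

Emit:
step_arm(rows=[[[0, 0, 0], [0, 0, 0], 0], [[0, 0, 0], [0, 0, 0], 0], [[0, 0, 0], [0, 0, 0], 0], [[0, 0, 0], [0, 0, 0], 0], [[0, 0, 0], [0, 0, 0], 0], [[0, 0, 0], [0, 0, 0], 0]])

```text
time: 22.68
position: [0.435, -0.2141, 0.0865]
tool_rot: [2.848, -1.319, 0.004]
ft_force: [-0.2, -3.0, -1.1]
grip_width: 0.221
```

```bash
python3 -c "
from h import *
lev()
from bench import optics,status
for n in ('side','top'):
    d=optics.get_image(n);np.savez(n+'13.npz',**d)
    crop(d,(290,160,380,240) if n=='side' else (330,160,480,290),8 if n=='side' else 5,'pics/%s13.png'%n)
lev(); print(status.get_state()['qd'].round(3))
"
```

```text
t 22.68 a=1.177 rad (67.4 deg) r=0.1182 z=0.0865 jaw -139.7 rel -72.3 ft [-0.2 -3.  -1.1] tang F -3.0 tilt [ 0.1  -0.22  0.  ] grip 19.2
tool-frame tangent [-0.594 -0.805 -0.004] radial out [-0.805  0.594 -0.002]
t 22.78 a=1.177 rad (67.4 deg) r=0.1182 z=0.0865 jaw -139.7 rel -72.3 ft [-0.5 -2.5 -1.2] tang F -2.5 tilt [ 0.1  -0.22  0.  ] grip 19.3
tool-frame tangent [-0.594 -0.805 -0.004] radial out [-0.805  0.594 -0.002]
[-0.001 -0.001 -0.001 -0.003 -0.001  0.001  0.001]
```

View pics/side13.png

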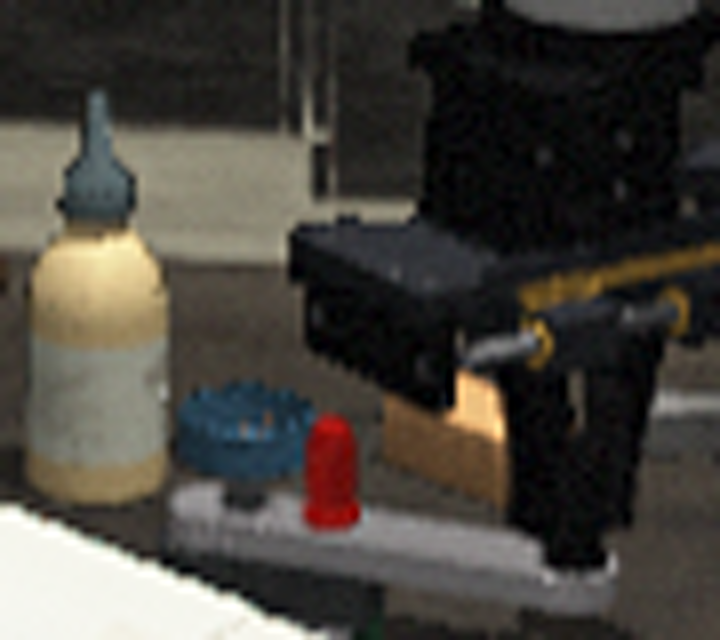

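View pics/top13.png

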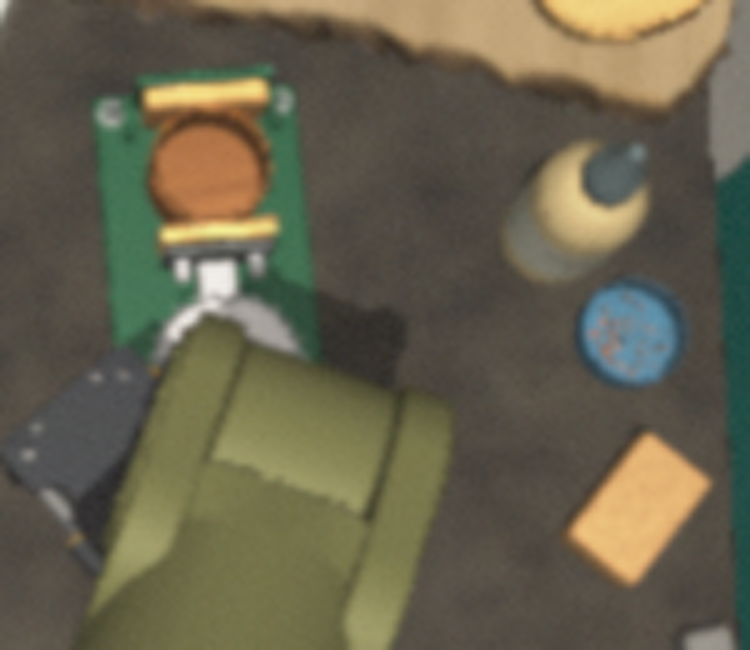

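```bash
python3 -c "
from bench import order
print(order.close_job())
from h import *
lev()"
```

```text
the job is handed in; nothing more can be done
None
the job is handed in; nothing more can be done
```

I swung the lever back to its stop and moved the pin from the block into both holes. I then gripped the black handle, pulled the lever round to about four clicks, and handed the job in still holding it. No verdict was reported.

**Lever at the stop:** when I pushed it there, it stopped moving and the force rose to about 12 N.

**Pin:** the tool reached 84.3 mm, against 84.5 mm expected for the shoulder lying on the lever, and the force rose to 17.5 N. The last side view shows the pin upright with its collar on the lever.

**Four clicks:** I worked out the lever angle from the tool path, with zero at the stop. It reads 1.177 rad, give or take about 0.02. Allowing for the 0 to 0.13 rad lag, the ratchet should be between about 1.03 and 1.19 rad, inside the 1.015 to 1.25 window. This is inferred: I could not see the ratchet wheel or pawl clearly enough to count clicks. With the largest lag, the fourth click would only just have dropped.

**At hand-in, about 23 s:**
- **Hold:** the lever was still, gripped with a 30 N setting, with a push of about 2.5–3 N.
- **Box:** the pad appears to be against it in the top view and the box looks upright in place, but I could not measure the squeeze force.
- **Bystanders:** the glue bottle, tack tin and sanding block look unmoved.

**Disagreement:** the side camera placed things near the press about 3–4 mm off in y from the top camera and the arm. I used the top camera and arm values there, and the pin went in first try.

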